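Pack the cool box with jars and pin its lid on

TASK

Pull the drawer of the low wooden unit right out to its stop and stand every jar from it upright inside the cool box. Then set the loose lid down on the cool box so that it sits all the way down on the rim with its hinge eye between the box's two eyes, and thread the hinge pin through all three eyes from the open end of the hinge (the left end seen from the robot) until its grip is up against the first eye. Leave the drawer pushed shut and the other kitchen things standing where they are.

Things in the scene. Friction and masses are not known exactly. Their poses are not given: they have to be found in the camera images.
- unit: Low pale-wood drawer unit, fixed, 230 deep (x) x 260 wide (y) x 120 mm high; origin at the centre of its underside, front faces -x (the robot). Inside the drawer: floor 22 mm above the counter, 185 (x) x 218 mm (y), side walls up to 98 mm above the counter; shut, the inside runs from x = -94 to +91 mm in this frame, and all of it moves towards -x with the drawer
- unit_drawer0 (a joint): How far the drawer is pulled out towards -x of the unit, m: 0 shut, 0.158 at its stop. Runs with light friction (about 1 N plus a little damping)
- unit_drawer0_handle (a point): Middle of the drawer's steel bar handle: a round bar 11 mm thick, 120 mm long along y of the unit, 35 mm in front of the drawer front (30 mm clear gap behind it), 82 mm above the counter; shut, it is 150 mm in front of the unit's origin; moves with the drawer
- jar0_mid (a point): Glass preserve jar with a steel lid, paper label, 56 mm diameter, 80 mm tall, about 0.26 kg; the point is on its axis half-way up, z up along the axis. Starts standing in the drawer; may be absent
- jar1_mid (a point): Another such jar; may be absent
- jar2_mid (a point): Another such jar; may be absent
- jar3_mid (a point): Another such jar; may be absent
- cool_box: Open grey cool box, fixed, 200 (x) x 240 (y) x 115 mm high, walls and floor 16 mm (inside 168 x 208 mm); origin at the centre of its underside. The hinge is on its far (+x) side, axis along y at x = 118, z = 118 mm: two fixed tubular eyes (outside 24, bore 16, each 16 mm long) at y = 104..120 and 58..74 mm; at the -y end a fixed stub that the lid's small hook drops over
- eye_outer (a point): Centre of the mouth of the box's first eye, at its outer (+y) face, box frame (118, 120, 118) mm, flush with the box's end wall; the pin enters here, moving along -y of the box
- eye_inner (a point): Centre of the bore at the inner (-y) face of the box's second eye, box frame (118, 58, 118) mm
- lid_grip (a point): Middle of the carrying bar of the loose pale-grey lid (0.35 kg): bar 20 wide (x), 110 long (y), 18 mm thick, 15 mm clear above the lid's top. Starts flat on the counter, this point 73 mm up. Lid 204 (x) x 244 (y) x 28 mm, its underside 61 mm below this point. Fitted, it is turned like the box (hinge to +x), rests on the rim, and this point is over the box's centre, 176 mm up
- lid_eye (a point): Centre of the lid's hinge eye (tube along y, outside 24, bore 16, 16 mm long), at (118, 89, -58) mm from lid_grip in the lid's frame; fitted, it lies between the box's eyes with a 7 mm gap each side. Under the lid a stepped plug 161 x 201 mm reaches 12 mm below and enters the box with 3.5 mm play each way, so the eye can be 3.5 mm out of line until the pin draws it in
- pin_grip (a point): Centre of the black block grip of the hinge pin, 36 long (x) x 24 wide (y) x 20 mm tall; x points along the pin to its nose. The shank leaves the lower half of the grip's end: its axis is 4 mm below this point, 6 mm above the underside. Starts lying level on the counter, grip upright; pin mass 0.07 kg
- pin_neck (a point): On the axis of the pin's shank where the grip ends and the shank begins, 18 mm from the grip's middle; this end face comes up against the first eye
- pin_tip (a point): The round nose of the pin's steel shank, 76 mm from pin_neck. Shank 12 mm diameter, 6 mm nose radius
- mug: Bystander: white mug 95 mm tall, origin at the centre of its underside
- pepper_mill: Bystander: dark wooden pepper mill 155 mm tall, origin at its underside
- food_tin: Bystander: plain food tin, 75 mm diameter, 70 mm tall, origin at its underside
- bowl: Bystander: blue bowl 140 mm across, 55 mm tall, origin at its underside
- tumbler: Bystander: glass tumbler 72 mm across, 100 mm tall, origin at its underside
- tea_tin: Bystander: rectangular tea tin 70 x 100 x 85 mm on top of the drawer unit, origin at its underside
- oil_bottle: Bystander: green oil bottle 190 mm tall, origin at its underside

How it is judged:
By the outcome, as a careful person would: the job done as asked, in the order asked, and still so for the second after the job is handed in, with the robot touching nothing.
Of jar0, jar1, jar2, jar3 only 2 to 4 are there at a start; the rules pass over those that are not, and their reading is None.
At some moment in a run one of pin, lid may be knocked a few centimetres aside while the robot is not near it.
It also fails if it takes over 210 s, if anything falls off the work surface, if the arm or the gripper's body presses on something with over 40 N, if the wrist force passes 120 N, or if a joint passes its speed limit or range.

ROBOT

A 6-joint arm with a two-finger parallel gripper is mounted at the origin on the work surface. World frame = base frame: x ahead of the robot, y to its left, z up, the work surface at z = 0. Lengths are in mm, angles in rad, forces in N, time in s.
With the tool pointing down it reaches from about 300 to 775 mm from the base axis. Payload 14.6 kg.
Tool frame: the origin (TCP) lies at the very end of the fingers, on their centre line; the grasp point (between the pads) lies 19 mm behind it; z points along the fingers, y is the line along which they close (so a half turn about z gives the same grasp; the last joint's range is limited). The gripper opens to 94 mm and grips with 3 to 60 N. Pads are 16 mm wide; open, the fingers measure 119 mm over their backs; the gripper's body (75 mm by 177 mm) begins 78 mm behind the grasp point.
Start: joints at [1.076, 0.3, 1.521, -0, 1.321, -0.067], TCP at [228.175, 500.425, 205.446] pointing down, gripper open.
Joint ranges: [-3.03, 3.03], [-0.79, 2.21], [0.23, 2.52], [-1.04, 4.18], [0, 3.07], [-2.55, 2.55]. Speed limits (rad/s): [2.22, 2.22, 2.57, 3.14, 3.14, 3.14].

INTERFACE

Orientations are given as a unit quaternion [w, x, y, z].
In Python, from bench import sensors, snapshot, calibration, bot, boxes_of, place_of gives the robot as it stands.
- The arm moves only by the shell command python3 -m inch 'ROWS' [FORCE]. ROWS is JSON, a list of rows, each an object of numbers: "claw": the finger opening in m, from 0 to 0.094; "dx", "dy", "dz": the shift along the tool's x, y, z in m; "roll": the turn about the tool's z in rad. A call has 1 to 20 rows; each row shifts and turns the commanded pose from where the row before left it, along the tool's axes as they then stand; what a row does not reach is not made up. A row lasts 1/12 s, in which the tool goes at most 41.7 mm and 7.16 degrees, less where a joint would pass 70% of its speed; a pose out of reach is approached as far as the arm can. A call is refused whole if a number of a shift passes 0.0417 or a number of a turn 0.125, either way. A call with a gripper value outside its range is refused whole. The fingers move at their own pace and stop on an object; FORCE is the grip in N (left out, the last holds). Time passes only in rows, so rows that do not move let the fingers close. It gives the time, the measured TCP pose, the force, the opening and the grip force at its end, in the units of the state.
- sensors.observe(): the state, without advancing time (a new reading comes with each control period).
- snapshot(name): name is "side" or "top" or "wrist"; returns (picture, depth): 400x640x3 uint8, red, green, blue; 400x640 float32, mm along the optical axis (not along the pixel's ray), 0 where there is no reading.
- calibration(name): a dict with "fov_y" (degrees; the focal length in pixels is half the picture's height over the tangent of half this angle, whatever the lens; pixels are square), "cx", "cy" (the principal point, pixels), "k1" (the pictures are not rectified: a ray, as slopes to the right and down, at radius r is drawn at 1 + k1 r^2 times it, then the intrinsics apply), "extrinsics" (4x4, takes a point from world to camera coordinates). Camera axes: x right, y down, z forward; pixel columns grow to the right and rows downward; lengths in mm; the calibration is good to about 2 mm. A picture is of the moment at which its call begins: read the wrist's pose just before it. calibration takes no time and is no camera call; for the wrist camera it gives the pose at the moment of the call.
- bot.job_done(): hands the job in; it is judged then, once.
Trained networks look in the newest picture that a camera, given by its name, has taken for a name from the list of things; names that differ only in an ending like _2 or _b are one class to them, and where a whole thing is asked for, a point or a joint stands for the part that bears it (a point fixed in the world has none). Each returns a list of dicts, best first, with "confidence" (0 to 1); they miss things now and then, are a little off and sometimes report something else, mostly with a low value. They report only what shows in the picture. A call takes as long as a camera call.
- boxes_of(target, camera): "centre" ([column, row] in pixels, amid what is visible of it).
- place_of(target, camera): "centre" ([column, row] in pixels: a listed point, or the origin of a listed thing).
The state is a dict: "t": time; "joints": joint angles; "qd": joint speeds; "tau": joint torques, N m; "eef_pos": TCP position; "eef_rot": TCP orientation; "contact_force": force on the tool from outside, world axes, zero at the start; "wrist_torque": the same for the moment, N m; "gripper_width": finger opening in mm; "grasp_force": force on a finger pad.
Only numpy, scipy, OpenCV 4.12 (cv2) and the standard library are available. Lean on these libraries where they do the work, as an engineer would, in place of code of your own. Each camera call takes 0.05 s, during which the arm holds its last target. There are 200 camera calls.

## Working session

There is one attempt and no reset: what is moved stays moved. The work goes in short steps, Python scripts to look and compute and a shell command to move; the robot and the scene stay as the last step left them, time stands still between calls to the robot, and variables do not carry over. Pictures are saved under pics/ and viewed, at most 14 in all, crops included, and the job is handed in when it is done.

```bash
ls; mkdir -p pics; cat > h.py <<'E'
import numpy as np, cv2
from bench import sensors, snapshot, calibration, bot, boxes_of, place_of
def K(c):
    f=200/np.tan(np.radians(c['fov_y'])/2); return f
def ray(c,px):
    f=K(c); d=np.array([(px[0]-c['cx'])/f,(px[1]-c['cy'])/f]); u=d.copy()
    for _ in range(30): u=d/(1+c['k1']*(u@u))
    E=np.array(c['extrinsics']); R=E[:3,:3]; t=E[:3,3]
    return -R.T@t, R.T@np.array([u[0],u[1],1.])
def proj(c,p):
    E=np.array(c['extrinsics']); q=E[:3,:3]@np.array(p,float)+E[:3,3]; u=q[:2]/q[2]
    return u*(1+c['k1']*(u@u))*K(c)+[c['cx'],c['cy']]
def atz(c,px,z):
    o,d=ray(c,px); return o+d*(z-o[2])/d[2]
def tri(obs):
    A=np.zeros((3,3));b=np.zeros(3)
    for c,px in obs:
        o,d=ray(c,px); d=d/np.linalg.norm(d); P=np.eye(3)-np.outer(d,d); A+=P;b+=P@o
    p=np.linalg.solve(A,b); return p,max(np.linalg.norm(proj(c,p)-px) for c,px in obs)
def snap(n,save=None):
    c=calibration(n); im,d=snapshot(n)
    if save: cv2.imwrite('pics/'+save,im[:,:,::-1])
    return c,im,d
def depthpt(c,d,px,r=1):
    u,v=int(round(px[0])),int(round(px[1])); w=d[max(v-r,0):v+r+1,max(u-r,0):u+r+1]; w=w[w>0]
    if len(w)==0: return None
    o,dr=ray(c,px); return o+dr*np.median(w)
E
cat > look.py <<'E'
from h import *
import sys
cs={}
for n in('side','top'):
    c,im,d=snap(n,n+'0.png'); cs[n]=(c,d)
    print(n,np.round(ray(c,(320,200))[0]),K(c))
for t in "unit unit_drawer0_handle jar0_mid cool_box eye_outer eye_inner lid_grip lid_eye pin_grip pin_neck pin_tip mug pepper_mill food_tin bowl tumbler tea_tin oil_bottle".split():
    o={}
    for n in cs:
        r=place_of(t,n)
        for q in r[:5 if 'jar' in t else 1]:
            p=depthpt(cs[n][0],cs[n][1],q['centre'])
            print(t,n,np.round(q['centre']),round(q['confidence'],2),None if p is None else np.round(p))
        if r:o[n]=r[0]
    if len(o)==2:
        p,e=tri([(cs[n][0],o[n]['centre']) for n in o]); print('   tri',np.round(p,1),round(e,1))
E
python3 look.py; python3 -c "
from h import *
s=sensors.observe();print(s)"
```

```text
pics
side [-765. -335. 1026.] 492.0812817144729
top [ 285.   37. 1461.] 470.8723457121629
unit side [467. 236.] 0.71 [ 446. -424.  101.]
unit top [469. 194.] 0.9 [ 560. -411.  119.]
   tri [ 581.9 -442.     2.2] 2.7
unit_drawer0_handle side [443. 236.] 0.67 [ 447. -353.   86.]
unit_drawer0_handle top [443. 229.] 0.7 [ 460. -341.   85.]
   tri [ 462.4 -349.    72.2] 1.6
jar0_mid side [447. 220.] 0.59 [ 502. -359.  108.]
cool_box side [338. 236.] 0.64 [374. -42.  75.]
cool_box top [334. 223.] 0.68 [479. -22.  17.]
   tri [481.7 -18.6 -13.4] 1.5
eye_outer side [312. 178.] 0.8 [710. 148.  47.]
eye_outer top [296. 177.] 0.58 [595.  98. 129.]
   tri [593.5 103.8 126.1] 2.0
eye_inner side [334. 188.] 0.65 [569.  23. 118.]
eye_inner top [315. 179.] 0.75 [593.  40. 123.]
   tri [601.4  36.2  94.2] 1.5
lid_grip side [232. 206.] 0.64 [425. 337.  78.]
lid_grip top [214. 235.] 0.97 [425. 339.  76.]
   tri [424.7 337.7  78.6] 0.2
lid_eye top [183. 269.] 0.89 [325. 438.  27.]
pin_grip side [299. 195.] 0.74 [658. 185.  -0.]
pin_grip top [240. 180.] 0.5 [609. 280.   2.]
   tri [618.2 225.5  23.2] 16.
[... 1150 characters left out ...]
47.2
{'t': 1.9, 'joints': array([ 1.07637795e+00,  2.99910918e-01,  1.52103551e+00,  6.60894804e-06,
        1.32069282e+00, -6.66067824e-02]), 'qd': array([ 0.00109078,  0.00044761, -0.00093526,  0.00096886,  0.00077563,
       -0.00014426]), 'tau': array([-5.79014722e-04, -5.31654024e+01, -3.52915192e+01,  7.08077895e-02,
        2.12798815e-02, -1.70256453e-05]), 'eef_pos': array([228.17797007, 500.40954261, 205.42455502]), 'eef_rot': array([-9.52514050e-06,  2.12279089e-01,  9.77209081e-01, -2.14962378e-05]), 'contact_force': array([0.47546971, 0.8548437 , 0.29307375]), 'wrist_torque': array([-0.00274276,  0.03485049,  0.03994445]), 'grasp_force': 0.0, 'gripper_width': 94.30401351802588}
```

```bash
python3 -c "
import cv2
a=cv2.imread('pics/top0.png');cv2.imwrite('pics/top0c.png',cv2.resize(a[100:330,110:560],(800,409),interpolation=cv2.INTER_CUBIC))"
```

```text
(no output)
```

View pics/top0c.png

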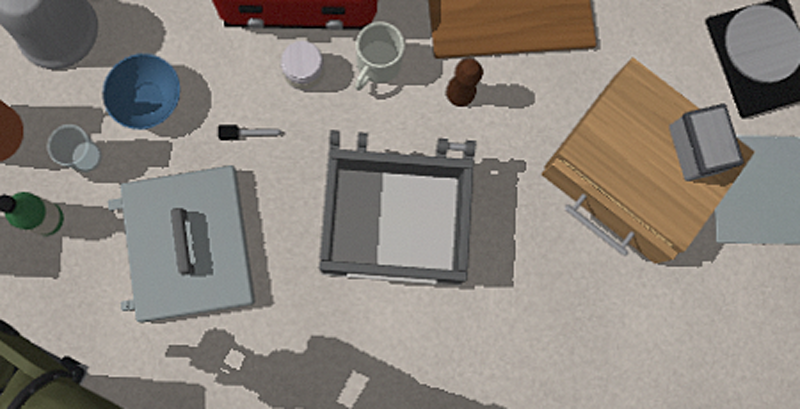

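View pics/side0.png

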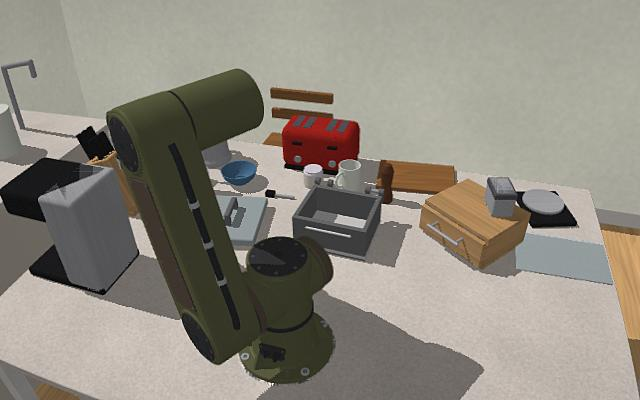

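The top view shows the drawer unit at right, its handle running from (430,217) to (463,242). The box is near centre with its hinge at the far side, and the lid is at left with its hinge toward +y. The pin lies at (240–270, 173). The side view agrees. Next I go above the drawer.

```bash
cat >> h.py <<'E'
def axes():
    from scipy.spatial.transform import Rotation as R
    s=sensors.observe(); q=s['eef_rot']; M=R.from_quat([q[1],q[2],q[3],q[0]]).as_matrix()
    return s,M
def goto(p,yaw=None):
    """prints roll needed first (tool x heading to yaw deg, mod 180), then dx,dy,dz (mm) after it"""
    s,M=axes(); phi=np.degrees(np.arctan2(M[1,0],M[0,0])); r=0
    if yaw is not None: r=(phi-yaw+90)%180-90
    f=np.radians(phi-r); w=np.array(p)-s['eef_pos']
    print('tcp',np.round(s['eef_pos'],1),'phi %.1f'%phi,'j6 %.2f'%s['joints'][5],'roll %.3f rad (%.1f deg)'%(np.radians(r),r),'dx %.1f dy %.1f dz %.1f'%(w[0]*np.cos(f)+w[1]*np.sin(f),w[0]*np.sin(f)-w[1]*np.cos(f),-w[2]), 't %.1f'%s['t'])
E
python3 -m inch '[{"roll":0.12,"dz":-0.006},{"roll":0.12,"dz":-0.006},{"roll":0.12,"dz":-0.006},{"roll":0.12,"dz":-0.006},{"roll":0.12,"dz":-0.006},{"roll":0.12,"dz":-0.006},{"roll":0.12,"dz":-0.006},{"roll":0.12,"dz":-0.006},{"roll":0.12,"dz":-0.006},{"roll":0.12,"dz":-0.006},{"roll":0.12,"dz":-0.006},{"roll":0.12,"dz":-0.006},{"roll":0.12,"dz":-0.006},{"roll":0.12,"dz":-0.006},{"roll":0.11,"dz":-0.006}]'
python3 -m inch '[{"dx":-0.02,"dy":0.025},{"dx":-0.02,"dy":0.025},{"dx":-0.02,"dy":0.025},{"dx":-0.02,"dy":0.025},{"dx":-0.02,"dy":0.025},{"dx":-0.02,"dy":0.025},{"dx":-0.02,"dy":0.025},{"dx":-0.02,"dy":0.025},{"dx":-0.02,"dy":0.025},{"dx":-0.02,"dy":0.025},{"dx":-0.02,"dy":0.025},{"dx":-0.02,"dy":0.025},{"dx":-0.02,"dy":0.025}]'
python3 -c "
from h import *
s,M=axes();print(M.round(3));c,im,d=snap('wrist','w1.png')
o,dr=ray(c,(320,200));print(c['fov_y'],'cam in tool',M.T@(o-s['eef_pos']),'dir in tool',M.T@dr)
goto([420,-330,300],53)"
```

```text
[[-0.91   0.415 -0.   ]
 [ 0.415  0.91  -0.   ]
 [ 0.    -0.    -1.   ]]
66.048279631096 cam in tool [  69.88630417    0.19358946 -179.05501144] dir in tool [-0.24725647  0.00198272  0.96896262]
tcp [228.2 500.4 205.4] phi 155.5 j6 -0.07 roll -1.353 rad (-77.5 deg) dx 547.8 dy -653.0 dz -94.6 t 1.9validation failed for argument at $[0]...
validation failed for argument at $[0]...
```

```bash
python3 -m inch '[{"claw":0.094,"dx":0,"dy":0,"dz":-0.006,"roll":0.12}]'; python3 -c "
from h import *
goto([420,-330,300],53)"
```

```text
t: 2.03
eef_pos: [228.0, 500.1, 210.5]
eef_rot: [-0.0, 0.269, 0.963, -0.001]
contact_force: [-0.5, -0.4, -0.7]
gripper_width: 93.8
grasp_force: 0.0
tcp [228.  500.1 210.5] phi 148.7 j6 0.05 roll -1.471 rad (-84.3 deg) dx 547.4 dy -652.9 dz -89.5 t 2.0
```

```bash
python3 -m inch '[{"claw":0.094,"dx":0,"dy":0,"dz":-0.007,"roll":0.12},{"claw":0.094,"dx":0,"dy":0,"dz":-0.007,"roll":0.12},{"claw":0.094,"dx":0,"dy":0,"dz":-0.007,"roll":0.12},{"claw":0.094,"dx":0,"dy":0,"dz":-0.007,"roll":0.12},{"claw":0.094,"dx":0,"dy":0,"dz":-0.007,"roll":0.12},{"claw":0.094,"dx":0,"dy":0,"dz":-0.007,"roll":0.12},{"claw":0.094,"dx":0,"dy":0,"dz":-0.007,"roll":0.12},{"claw":0.094,"dx":0,"dy":0,"dz":-0.007,"roll":0.12},{"claw":0.094,"dx":0,"dy":0,"dz":-0.007,"roll":0.12},{"claw":0.094,"dx":0,"dy":0,"dz":-0.007,"roll":0.12},{"claw":0.094,"dx":0,"dy":0,"dz":-0.007,"roll":0.12},{"claw":0.094,"dx":0,"dy":0,"dz":-0.007,"roll":0.12},{"claw":0.094,"dx":0,"dy":0,"dz":-0.007,"roll":0.12},{"claw":0.094,"dx":0,"dy":0,"dz":0,"roll":0.11}]'
python3 -m inch '[{"claw":0.094,"dx":-0.02,"dy":0.025,"dz":0,"roll":0},{"claw":0.094,"dx":-0.02,"dy":0.025,"dz":0,"roll":0},{"claw":0.094,"dx":-0.02,"dy":0.025,"dz":0,"roll":0},{"claw":0.094,"dx":-0.02,"dy":0.025,"dz":0,"roll":0},{"claw":0.094,"dx":-0.02,"dy":0.025,"dz":0,"roll":0},{"claw":0.094,"dx":-0.02,"dy":0.025,"dz":0,"roll":0},{"claw":0.094,"dx":-0.02,"dy":0.025,"dz":0,"roll":0},{"claw":0.094,"dx":-0.02,"dy":0.025,"dz":0,"roll":0},{"claw":0.094,"dx":-0.02,"dy":0.025,"dz":0,"roll":0},{"claw":0.094,"dx":-0.02,"dy":0.025,"dz":0,"roll":0},{"claw":0.094,"dx":-0.02,"dy":0.025,"dz":0,"roll":0},{"claw":0.094,"dx":-0.02,"dy":0.025,"dz":0,"roll":0},{"claw":0.094,"dx":-0.02,"dy":0.025,"dz":0,"roll":0}]'
python3 -c "
from h import *
goto([420,-330,300],53);snap('wrist','w1.png')"
```

```text
t: 3.2
eef_pos: [228.3, 500.7, 303.9]
eef_rot: [-0.001, 0.897, 0.443, 0.001]
contact_force: [-0.6, 0.3, 0.3]
gripper_width: 93.7
grasp_force: 0.0
t: 4.28
eef_pos: [330.7, 95.6, 302.7]
eef_rot: [0.0, 0.895, 0.446, 0.0]
contact_force: [0.6, 0.7, 0.3]
gripper_width: 94.1
grasp_force: 0.0
tcp [330.7  95.6 302.7] phi 52.9 j6 0.82 roll -0.001 rad (-0.1 deg) dx -286.1 dy 327.4 dz 2.7 t 4.3
```

View pics/w1.png

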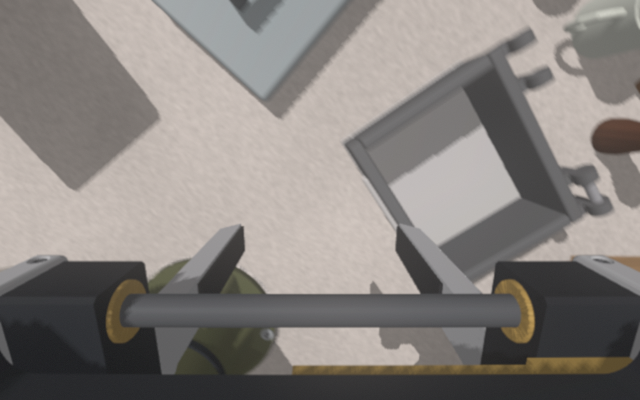

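The wrist view shows the lid corner at top left and the cool box on the right. Both hinge eyes sit at about (530,75) and (585,195). I'll continue to the drawer.

```bash
python3 -m inch '[{"claw":0.094,"dx":-0.026,"dy":0.027,"dz":0,"roll":0},{"claw":0.094,"dx":-0.026,"dy":0.027,"dz":0,"roll":0},{"claw":0.094,"dx":-0.026,"dy":0.027,"dz":0,"roll":0},{"claw":0.094,"dx":-0.026,"dy":0.027,"dz":0,"roll":0},{"claw":0.094,"dx":-0.026,"dy":0.027,"dz":0,"roll":0},{"claw":0.094,"dx":-0.026,"dy":0.027,"dz":0,"roll":0},{"claw":0.094,"dx":-0.026,"dy":0.027,"dz":0,"roll":0},{"claw":0.094,"dx":-0.026,"dy":0.027,"dz":0,"roll":0},{"claw":0.094,"dx":-0.026,"dy":0.027,"dz":0,"roll":0},{"claw":0.094,"dx":-0.026,"dy":0.027,"dz":0,"roll":0},{"claw":0.094,"dx":-0.026,"dy":0.027,"dz":0,"roll":0},{"claw":0.094,"dx":-0.026,"dy":0.027,"dz":0,"roll":0},{"claw":0.094,"dx":-0.026,"dy":0.027,"dz":0,"roll":0},{"claw":0.094,"dx":0,"dy":0,"dz":0,"roll":0}]'
cat > hd.py <<'E'
from h import *
import sys
c,im,d=snap('wrist',sys.argv[1])
for t in ('unit_drawer0_handle','unit'):
  for q in place_of(t,'wrist')[:2]: print(t,q,depthpt(c,d,q['centre']), atz(c,q['centre'],82 if 'handle' in t else 0))
E=np.array(c['extrinsics']);f=K(c)
v,u=np.mgrid[0:400:2,0:640:2]
P=np.array([depthpt(c,d,(a,b),0) if d[b,a]>0 else [0,0,-999] for a,b in zip(u.ravel(),v.ravel())])
np.save('P.npy',P)
def rect(P,lo,hi,cen,r):
    m=(P[:,2]>lo)&(P[:,2]<hi)&(np.hypot(*(P[:,:2]-cen).T)<r); Q=P[m][:,:2]
    (cx,cy),(w,h),a=cv2.minAreaRect(Q.astype(np.float32)); return len(Q),(cx,cy),(w,h),a,P[m][:,2].mean()
print('top',rect(P,112,128,(582,-442),220))
print('handle',rect(P,78,95,(462,-350),80))
goto([462,-350,300],53)
E
python3 hd.py w2.png
```

```text
t: 5.5
eef_pos: [406.7, -388.8, 300.3]
eef_rot: [-0.001, 0.896, 0.444, -0.001]
contact_force: [-0.6, 1.1, -1.1]
gripper_width: 93.8
grasp_force: 0.0
unit_drawer0_handle {'centre': [337.3, 129.6], 'confidence': 0.88} [ 460.55059118 -353.10233045   85.26578085] [ 460.63872263 -353.26783327   82.        ]
unit {'centre': [432.9, 127.2], 'confidence': 0.68} [ 547.78521268 -415.02823316  119.99487385] [ 580.47186055 -442.37971082    0.        ]
top (9062, (586.8306274414062, -447.00665283203125), (261.2648010253906, 217.16029357910156), 52.35422134399414, np.float64(119.69283183076404))
handle (356, (471.0372619628906, -357.1481628417969), (143.66421508789062, 40.73552703857422), 52.3943977355957, np.float64(85.91389361348013))
tcp [ 407.  -384.   302.1] phi 52.9 j6 -0.17 roll -0.002 rad (-0.1 deg) dx 60.2 dy 23.4 dz 2.1 t 5.7
```

View pics/w2.png

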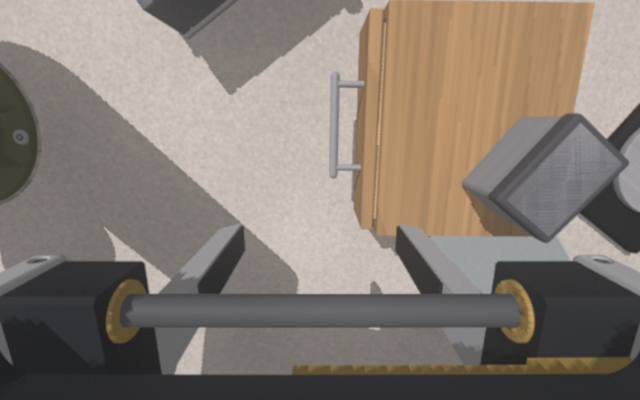

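The handle bar is in view at about (335,75)–(335,177), with the unit square to the picture. Unit yaw is about -37.65°. The handle measures (461,-352,84), which matches the text's 82 mm. Now I grasp and pull.

```bash
python3 -m inch '[{"claw":0.03,"dx":0.02,"dy":0.008,"dz":0.02,"roll":0.01},{"claw":0.03,"dx":0.02,"dy":0.008,"dz":0.02,"roll":0},{"claw":0.03,"dx":0.018,"dy":0.007,"dz":0.02,"roll":0},{"claw":0.03,"dx":0,"dy":0,"dz":0.03,"roll":0},{"claw":0.03,"dx":0,"dy":0,"dz":0.03,"roll":0},{"claw":0.03,"dx":0,"dy":0,"dz":0,"roll":0},{"claw":0.03,"dx":0,"dy":0,"dz":0.03,"roll":0},{"claw":0.03,"dx":0,"dy":0,"dz":0.03,"roll":0},{"claw":0.03,"dx":0,"dy":0,"dz":0.03,"roll":0},{"claw":0.03,"dx":0,"dy":0,"dz":0.028,"roll":0},{"claw":0.03,"dx":0,"dy":0,"dz":0,"roll":0}]' 20
python3 -c "
from h import *
goto([461,-352,63],52.35)"
python3 -m inch '[{"claw":0.0,"dx":0,"dy":0,"dz":0,"roll":0},{"claw":0.0,"dx":0,"dy":0,"dz":0,"roll":0},{"claw":0.0,"dx":0,"dy":0,"dz":0,"roll":0},{"claw":0.0,"dx":0,"dy":0,"dz":0,"roll":0},{"claw":0.0,"dx":0,"dy":0,"dz":0,"roll":0},{"claw":0.0,"dx":0,"dy":0,"dz":0,"roll":0}]' 20
```

```text
t: 6.57
eef_pos: [459.3, -350.4, 61.7]
eef_rot: [-0.003, 0.897, 0.441, -0.001]
contact_force: [-0.4, 0.7, -0.9]
gripper_width: 30.1
grasp_force: 0.0
tcp [ 459.3 -350.4   61.7] phi 52.4 j6 -0.06 roll 0.001 rad (0.0 deg) dx -0.2 dy 2.3 dz -1.3 t 6.6
t: 7.07
eef_pos: [460.8, -352.2, 67.0]
eef_rot: [0.001, 0.897, 0.441, 0.0]
contact_force: [-7.3, 5.8, 11.2]
gripper_width: 10.7
grasp_force: 20.0
```

```bash
python3 -m inch '[{"claw":0.0,"dx":0,"dy":-0.006,"dz":0,"roll":0},{"claw":0.0,"dx":0,"dy":-0.012,"dz":0,"roll":0},{"claw":0.0,"dx":0,"dy":-0.012,"dz":0,"roll":0},{"claw":0.0,"dx":0,"dy":-0.012,"dz":0,"roll":0},{"claw":0.0,"dx":0,"dy":-0.012,"dz":0,"roll":0},{"claw":0.0,"dx":0,"dy":-0.012,"dz":0,"roll":0},{"claw":0.0,"dx":0,"dy":-0.012,"dz":0,"roll":0},{"claw":0.0,"dx":0,"dy":-0.012,"dz":0,"roll":0},{"claw":0.0,"dx":0,"dy":-0.012,"dz":0,"roll":0},{"claw":0.0,"dx":0,"dy":-0.012,"dz":0,"roll":0},{"claw":0.0,"dx":0,"dy":-0.012,"dz":0,"roll":0},{"claw":0.0,"dx":0,"dy":-0.012,"dz":0,"roll":0},{"claw":0.0,"dx":0,"dy":-0.012,"dz":0,"roll":0},{"claw":0.0,"dx":0,"dy":-0.005,"dz":0,"roll":0},{"claw":0.0,"dx":0,"dy":0,"dz":0,"roll":0},{"claw":0.0,"dx":0,"dy":0,"dz":0,"roll":0}]'
python3 -c "
from h import *
goto([461-158*.792,-352+158*.611,67],52.35)"
```

```text
t: 8.4
eef_pos: [338.9, -258.1, 66.8]
eef_rot: [0.002, 0.897, 0.441, 0.001]
contact_force: [1.0, 2.9, 12.5]
gripper_width: 10.5
grasp_force: 20.0
tcp [ 338.9 -258.1   66.8] phi 52.4 j6 -0.08 roll 0.000 rad (0.0 deg) dx 0.2 dy -4.1 dz -0.2 t 8.4
```

```bash
python3 -m inch '[{"claw":0.0,"dx":0,"dy":-0.003,"dz":0,"roll":0},{"claw":0.0,"dx":0,"dy":-0.002,"dz":0,"roll":0},{"claw":0.0,"dx":0,"dy":-0.001,"dz":0,"roll":0},{"claw":0.0,"dx":0,"dy":0,"dz":0,"roll":0},{"claw":0.0,"dx":0,"dy":0,"dz":0,"roll":0}]'
python3 -m inch '[{"claw":0.0,"dx":0,"dy":-0.002,"dz":0,"roll":0},{"claw":0.0,"dx":0,"dy":0,"dz":0,"roll":0},{"claw":0.0,"dx":0,"dy":0,"dz":0,"roll":0}]'
```

```text
t: 8.82
eef_pos: [336.0, -255.9, 66.9]
eef_rot: [0.004, 0.897, 0.441, 0.002]
contact_force: [14.8, -6.8, -2.3]
gripper_width: 10.3
grasp_force: 20.0
t: 9.07
eef_pos: [335.9, -255.9, 67.1]
eef_rot: [0.007, 0.897, 0.441, 0.003]
contact_force: [28.8, -16.1, -17.2]
gripper_width: 10.2
grasp_force: 20.0
```

```bash
python3 -m inch '[{"claw":0.0,"dx":0,"dy":0.004,"dz":0,"roll":0},{"claw":0.03,"dx":0,"dy":0,"dz":0,"roll":0},{"claw":0.03,"dx":0,"dy":0,"dz":0,"roll":0},{"claw":0.03,"dx":0,"dy":0,"dz":0,"roll":0},{"claw":0.03,"dx":0,"dy":0,"dz":-0.02,"roll":0},{"claw":0.03,"dx":0,"dy":0,"dz":-0.03,"roll":0},{"claw":0.03,"dx":0,"dy":0,"dz":-0.03,"roll":0},{"claw":0.03,"dx":0,"dy":0,"dz":-0.03,"roll":0},{"claw":0.094,"dx":-0.02,"dy":0.03,"dz":-0.03,"roll":0},{"claw":0.094,"dx":-0.02,"dy":0.03,"dz":-0.03,"roll":0},{"claw":0.094,"dx":-0.02,"dy":0.03,"dz":-0.03,"roll":0},{"claw":0.094,"dx":-0.01,"dy":0.03,"dz":-0.03,"roll":0},{"claw":0.094,"dx":-0.01,"dy":0.02,"dz":-0.02,"roll":0},{"claw":0.094,"dx":0,"dy":0,"dz":0,"roll":0},{"claw":0.094,"dx":0,"dy":0,"dz":0,"roll":0}]' 20
cat > jar.py <<'E'
from h import *
import sys
c,im,d=snap('wrist',sys.argv[1])
for t in ('jar0_mid','unit_drawer0_handle'):
  for q in place_of(t,'wrist')[:6]: print(t,np.round(q['centre'],1),round(q['confidence'],2),depthpt(c,d,q['centre']), atz(c,q['centre'],62))
v,u=np.mgrid[0:400:1,0:640:1]
f=K(c)
P=np.array([depthpt(c,d,(a,b),0) if d[b,a]>0 else [0,0,-999] for a,b in zip(u.ravel(),v.ravel())])
U=np.radians(-37.65); R=np.array([[np.cos(U),-np.sin(U)],[np.sin(U),np.cos(U)]])
Q=(P[:,:2]-[581,-442])@R
m=(Q[:,0]>-250)&(Q[:,0]<-112)&(abs(Q[:,1])<108)&(P[:,2]>99)&(P[:,2]<107)
# jar tops: grid map of depth pixels at z~102, circle template match
g=np.zeros((220,180),np.float32)
for x,y in Q[m]: g[int(y+110),int(x+270)]=255
g=cv2.morphologyEx(g,cv2.MORPH_CLOSE,np.ones((5,5)))
n,l,s,ce=cv2.connectedComponentsWithStats((g>0).astype(np.uint8))
for i in range(1,n):
    if s[i,4]>150: 
        pts=np.argwhere(l==i)[:,::-1].astype(np.float32); cc,r=cv2.minEnclosingCircle(pts)
        q=np.array(cc)-[270,110]; w=R@q+[581,-442]; print('top blob unit',q.round(1),'r',round(r,1),'area',s[i,4],'world',w.round(1),'bbox',s[i,:4])
goto([400,-300,300],52.35)
E
python3 jar.py w3.png
```

```text
t: 10.32
eef_pos: [392.0, -391.6, 302.9]
eef_rot: [-0.0, 0.898, 0.441, -0.0]
contact_force: [0.2, 0.1, -0.5]
gripper_width: 73.1
grasp_force: 0.0
jar0_mid [292.8  76. ] 0.6 [ 441.76898336 -275.90974156  102.1653592 ] [ 442.46985875 -269.55103138   62.        ]
unit_drawer0_handle [219.4 119.3] 0.68 [ 338.02578929 -256.95831763   87.1561322 ] [ 331.83744771 -251.91957507   62.        ]
top blob unit [-139.3  -54.5] r 28.0 area 2372 world [ 437.4 -400. ] bbox [104  28  54  56]
top blob unit [-218.8  -49.9] r 28.1 area 2391 world [ 377.3 -347.8] bbox [24 33 55 56]
top blob unit [-141.6   47. ] r 28.1 area 2422 world [ 497.6 -318.3] bbox [101 129  56  57]
top blob unit [-214.    49.9] r 28.1 area 2410 world [ 442.1 -271.8] bbox [ 29 133  56  55]
tcp [ 391.5 -390.3  302. ] phi 52.4 j6 -0.19 roll 0.000 rad (0.0 deg) dx 76.7 dy -48.4 dz 2.0 t 10.5
```

View pics/w3.png

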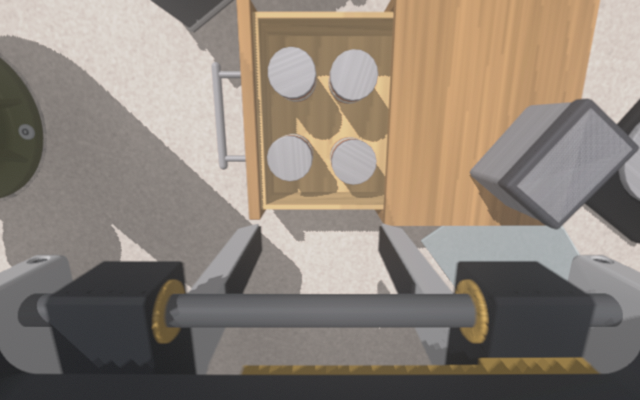

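The drawer is out, with four jars visible: lids at (292,72), (354,75), (290,158) and (353,161). Depth puts their tops at z about 102, each 56 mm across, as expected. I take jar D first, the front-left one in the unit frame.

```bash
python3 -m inch '[{"claw":0.072,"dx":0,"dy":0,"dz":0.003,"roll":0.12},{"claw":0.072,"dx":0,"dy":0,"dz":0.003,"roll":0.12},{"claw":0.072,"dx":0,"dy":0,"dz":0.003,"roll":0.12},{"claw":0.072,"dx":0,"dy":0,"dz":0.003,"roll":0.12},{"claw":0.072,"dx":0,"dy":0,"dz":0.003,"roll":0.12},{"claw":0.072,"dx":0,"dy":0,"dz":0.003,"roll":0.12},{"claw":0.072,"dx":0,"dy":0,"dz":0.003,"roll":0.12},{"claw":0.072,"dx":0,"dy":0,"dz":0.003,"roll":0.12},{"claw":0.072,"dx":0,"dy":0,"dz":0.003,"roll":0.12},{"claw":0.072,"dx":0,"dy":0,"dz":0.003,"roll":0.12},{"claw":0.072,"dx":0,"dy":0,"dz":0.003,"roll":0.12},{"claw":0.072,"dx":0,"dy":0,"dz":0.003,"roll":0.12},{"claw":0.072,"dx":0,"dy":0,"dz":0.003,"roll":0.12},{"claw":0.072,"dx":-0.01,"dy":-0.03,"dz":0.02,"roll":0.01},{"claw":0.072,"dx":-0.01,"dy":-0.03,"dz":0.02,"roll":0},{"claw":0.072,"dx":-0.01,"dy":-0.03,"dz":0.02,"roll":0},{"claw":0.072,"dx":-0.002,"dy":-0.035,"dz":0.02,"roll":0},{"claw":0.072,"dx":0,"dy":0,"dz":0.01,"roll":0},{"claw":0.072,"dx":0,"dy":0,"dz":0,"roll":0},{"claw":0.072,"dx":0,"dy":0,"dz":0,"roll":0}]' 25
python3 -c "
from h import *
goto([442.1,-271.8,60],-37.65)"
```

```text
t: 12.13
eef_pos: [442.2, -272.4, 174.0]
eef_rot: [-0.0, 0.947, -0.322, -0.0]
contact_force: [-0.3, 1.0, 1.0]
gripper_width: 72.0
grasp_force: 0.0
tcp [ 442.2 -272.4  174. ] phi -37.6 j6 1.60 roll 0.002 rad (0.1 deg) dx -0.4 dy -0.4 dz 114.0 t 12.1
```

```bash
python3 -m inch '[{"claw":0.072,"dx":0,"dy":0,"dz":0.028,"roll":0},{"claw":0.072,"dx":0,"dy":0,"dz":0.028,"roll":0},{"claw":0.072,"dx":0,"dy":0,"dz":0.028,"roll":0},{"claw":0.072,"dx":0,"dy":0,"dz":0.02,"roll":0},{"claw":0.072,"dx":0,"dy":0,"dz":0.01,"roll":0},{"claw":0.072,"dx":0,"dy":0,"dz":0,"roll":0},{"claw":0.03,"dx":0,"dy":0,"dz":0,"roll":0},{"claw":0.03,"dx":0,"dy":0,"dz":0,"roll":0},{"claw":0.03,"dx":0,"dy":0,"dz":0,"roll":0},{"claw":0.03,"dx":0,"dy":0,"dz":0,"roll":0},{"claw":0.03,"dx":0,"dy":0,"dz":0,"roll":0},{"claw":0.03,"dx":0,"dy":0,"dz":-0.01,"roll":0}]' 25
python3 -m inch '[{"claw":0.03,"dx":0,"dy":0,"dz":-0.02,"roll":0},{"claw":0.03,"dx":0,"dy":0,"dz":-0.03,"roll":0},{"claw":0.03,"dx":0,"dy":0,"dz":-0.03,"roll":0},{"claw":0.03,"dx":0,"dy":0,"dz":-0.03,"roll":-0.1},{"claw":0.03,"dx":0,"dy":0,"dz":-0.02,"roll":-0.1},{"claw":0.03,"dx":0,"dy":0,"dz":-0.02,"roll":-0.1},{"claw":0.03,"dx":0,"dy":0,"dz":0,"roll":-0.1},{"claw":0.03,"dx":0,"dy":0,"dz":0,"roll":-0.1},{"claw":0.03,"dx":0,"dy":0,"dz":0,"roll":-0.1},{"claw":0.03,"dx":-0.007,"dy":-0.03,"dz":0,"roll":0},{"claw":0.03,"dx":-0.007,"dy":-0.03,"dz":0,"roll":0},{"claw":0.03,"dx":-0.007,"dy":-0.03,"dz":0,"roll":0},{"claw":0.03,"dx":-0.007,"dy":-0.03,"dz":0,"roll":0},{"claw":0.03,"dx":-0.007,"dy":-0.03,"dz":0,"roll":0},{"claw":0.03,"dx":-0.007,"dy":-0.03,"dz":0,"roll":0},{"claw":0.03,"dx":-0.007,"dy":-0.03,"dz":0,"roll":0},{"claw":0.03,"dx":-0.007,"dy":-0.03,"dz":0,"roll":0},{"claw":0.03,"dx":0,"dy":-0.011,"dz":0,"roll":0},{"claw":0.03,"dx":0,"dy":0,"dz":0,"roll":0},{"claw":0.03,"dx":0,"dy":0,"dz":0,"roll":0}]' 25
cat > box.py <<'E'
from h import *
import sys
c,im,d=snap('wrist',sys.argv[1])
for t,z in (('cool_box',0),('eye_outer',118),('eye_inner',118)):
  for q in place_of(t,'wrist')[:2]: print(t,np.round(q['centre'],1),round(q['confidence'],2),atz(c,q['centre'],z))
v,u=np.mgrid[0:400:1,0:640:1]
P=np.array([depthpt(c,d,(a,b),0) if d[b,a]>0 else [0,0,-999] for a,b in zip(u.ravel(),v.ravel())])
np.save('P.npy',P)
m=(P[:,2]>110)&(P[:,2]<120)&(np.hypot(*(P[:,:2]-[481,-18]).T)<200)
Q=P[m][:,:2]; print(len(Q),P[m][:,2].mean())
# fit box pose: rim points should lie in the rim band: optimise signed distance
from scipy.optimize import minimize
def cost(p):
    co,si=np.cos(p[2]),np.sin(p[2]); q=(Q-p[:2])@np.array([[co,-si],[si,co]])
    x,y=abs(q[:,0]),abs(q[:,1]); out=np.maximum(np.maximum(x-100,y-120),0); inn=np.maximum(np.minimum(84-x,104-y),0)
    return np.minimum(out+inn,6).sum()
r=min((minimize(cost,[481+a,-18+b,th],method='Nelder-Mead',options=dict(xatol=.01,fatol=.1,maxiter=800)) for a in(-5,5) for b in(-5,5) for th in(-.05,.0,.05)),key=lambda r:r.fun)
print('box',r.x[:2],np.degrees(r.x[2]),'mean resid',r.fun/len(Q))
goto([481,-18,200],np.degrees(r.x[2]))
E
python3 box.py w4.png
```

```text
t: 13.13
eef_pos: [442.2, -272.3, 69.8]
eef_rot: [-0.0, 0.947, -0.322, -0.001]
contact_force: [-0.4, -0.3, -2.1]
gripper_width: 55.4
grasp_force: 25.0
t: 14.8
eef_pos: [400.8, -18.7, 220.7]
eef_rot: [0.0, 1.0, -0.027, 0.0]
contact_force: [-0.7, 0.4, -2.4]
gripper_width: 55.8
grasp_force: 25.0
cool_box [310.5 117.1] 0.89 [477.35861985 -10.64385309   0.        ]
eye_outer [609.6 191.7] 0.3 [ 392.39532473 -291.67464863  118.        ]
eye_inner [611.  193.1] 0.42 [ 390.95155232 -293.24518108  118.        ]
14183 114.32346954381889
box [474.91858941 -13.4854684 ] -3.0923701864091977 mean resid 0.008017023505086568
tcp [400.9 -19.7 220.1] phi -3.3 j6 1.49 roll -0.003 rad (-0.2 deg) dx 79.9 dy -6.0 dz 20.1 t 15.0
```

View pics/w4.png

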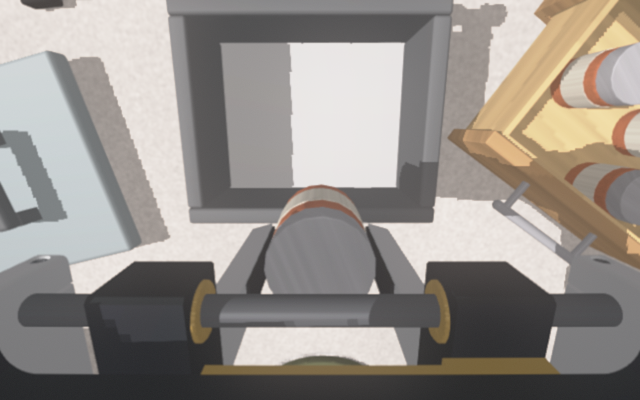

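```bash
python3 -c "
from h import *
P=np.load('P.npy');m=(P[:,2]>110)&(P[:,2]<118)&(np.hypot(*(P[:,:2]-[475,-13]).T)<170);th=np.radians(-3.09);co,si=np.cos(th),np.sin(th)
q=(P[m][:,:2]-[474.92,-13.49])@np.array([[co,-si],[si,co]])
f=lambda a:np.percentile(a,[0.2,2,50,98,99.8]).round(1)
print('near rim x',f(q[(q[:,0]<0)&(abs(q[:,1])<90)][:,0]));print('far rim x',f(q[(q[:,0]>0)&(abs(q[:,1])<90)][:,0]))
print('left y',f(q[(q[:,1]>0)&(abs(q[:,0])<75)][:,1]));print('right y',f(q[(q[:,1]<0)&(abs(q[:,0])<75)][:,1]))
"
```

```text
near rim x [-100.2  -98.5  -90.2  -83.9  -83.6]
far rim x [83.8 84.2 88.9 94.3 94.7]
left y [103.1 103.6 110.3 118.7 119.5]
right y [-119.6 -118.8 -110.6 -103.8 -103.4]
```

The wrist view shows the box rim at (170–450, 0–222) and the held jar at (320,250). The box fit is (474.9, -13.5), yaw -3.1°, and the rim extents match to 1 mm. I place this jar.

```bash
python3 -m inch '[{"claw":0.03,"dx":0.028,"dy":0.009,"dz":0,"roll":0},{"claw":0.03,"dx":0.028,"dy":0.009,"dz":0,"roll":0},{"claw":0.03,"dx":0.028,"dy":0.009,"dz":0,"roll":0},{"claw":0.03,"dx":0.03,"dy":0.01,"dz":0,"roll":0},{"claw":0.03,"dx":0,"dy":0,"dz":0,"roll":0},{"claw":0.03,"dx":0,"dy":0,"dz":0.03,"roll":0},{"claw":0.03,"dx":0,"dy":0,"dz":0.03,"roll":0},{"claw":0.03,"dx":0,"dy":0,"dz":0.03,"roll":0},{"claw":0.03,"dx":0,"dy":0,"dz":0.03,"roll":0},{"claw":0.03,"dx":0,"dy":0,"dz":0.025,"roll":0},{"claw":0.03,"dx":0,"dy":0,"dz":0.01,"roll":0},{"claw":0.03,"dx":0,"dy":0,"dz":0.006,"roll":0},{"claw":0.03,"dx":0,"dy":0,"dz":0.004,"roll":0},{"claw":0.03,"dx":0,"dy":0,"dz":0,"roll":0}]'
python3 -c "
from h import *
goto([512.3,-63.6,54.5],-3.1)"
python3 -m inch '[{"claw":0.066,"dx":0,"dy":0,"dz":0,"roll":0},{"claw":0.066,"dx":0,"dy":0,"dz":0,"roll":0},{"claw":0.066,"dx":0,"dy":0,"dz":0,"roll":0},{"claw":0.066,"dx":0,"dy":0,"dz":0,"roll":0},{"claw":0.066,"dx":0,"dy":0,"dz":-0.01,"roll":0},{"claw":0.066,"dx":0,"dy":0,"dz":-0.02,"roll":0},{"claw":0.066,"dx":0,"dy":0,"dz":-0.03,"roll":0},{"claw":0.066,"dx":0,"dy":0,"dz":-0.03,"roll":0},{"claw":0.066,"dx":0,"dy":0,"dz":-0.03,"roll":0},{"claw":0.066,"dx":0,"dy":0,"dz":-0.02,"roll":0},{"claw":0.066,"dx":0,"dy":0,"dz":0,"roll":0}]'
python3 -c "
from h import *
goto([377.3,-347.8,170],-37.65)"
```

```text
t: 16.17
eef_pos: [513.2, -62.5, 56.1]
eef_rot: [0.0, 1.0, -0.028, 0.001]
contact_force: [0.5, 0.3, -2.0]
gripper_width: 56.0
grasp_force: 25.0
tcp [513.2 -62.5  56.1] phi -3.2 j6 1.44 roll -0.002 rad (-0.1 deg) dx -0.9 dy 1.1 dz 1.6 t 16.2
t: 17.08
eef_pos: [514.1, -62.5, 200.4]
eef_rot: [0.001, 1.0, -0.028, 0.004]
contact_force: [0.5, -0.6, -0.1]
gripper_width: 66.3
grasp_force: 0.0
tcp [514.1 -62.5 200.4] phi -3.2 j6 1.44 roll 0.601 rad (34.4 deg) dx 66.0 dy 309.5 dz 30.4 t 17.1
```

```bash
python3 -m inch '[{"claw":0.072,"dx":0,"dy":0,"dz":0,"roll":0.12},{"claw":0.072,"dx":0,"dy":0,"dz":0,"roll":0.12},{"claw":0.072,"dx":0,"dy":0,"dz":0,"roll":0.12},{"claw":0.072,"dx":0,"dy":0,"dz":0,"roll":0.12},{"claw":0.072,"dx":0,"dy":0,"dz":0,"roll":0.12},{"claw":0.072,"dx":0.007,"dy":0.031,"dz":0,"roll":0},{"claw":0.072,"dx":0.007,"dy":0.031,"dz":0,"roll":0},{"claw":0.072,"dx":0.007,"dy":0.031,"dz":0,"roll":0},{"claw":0.072,"dx":0.007,"dy":0.031,"dz":0,"roll":0},{"claw":0.072,"dx":0.007,"dy":0.031,"dz":0,"roll":0},{"claw":0.072,"dx":0.007,"dy":0.031,"dz":0,"roll":0},{"claw":0.072,"dx":0.006,"dy":0.031,"dz":0,"roll":0},{"claw":0.072,"dx":0.006,"dy":0.031,"dz":0.01,"roll":0},{"claw":0.072,"dx":0.006,"dy":0.031,"dz":0.01,"roll":0},{"claw":0.072,"dx":0.006,"dy":0.03,"dz":0.01,"roll":0},{"claw":0.072,"dx":0,"dy":0,"dz":0,"roll":0},{"claw":0.072,"dx":0,"dy":0,"dz":0,"roll":0}]'
python3 -c "
from h import *
goto([377.3,-347.8,60],-37.65)"
```

```text
t: 18.5
eef_pos: [375.4, -347.9, 164.5]
eef_rot: [-0.0, 0.946, -0.323, -0.001]
contact_force: [-0.1, 0.6, 0.7]
gripper_width: 71.8
grasp_force: 0.0
tcp [ 375.4 -347.9  164.5] phi -37.7 j6 1.41 roll -0.001 rad (-0.1 deg) dx 1.4 dy -1.2 dz 104.5 t 18.5
```

```bash
python3 -m inch '[{"claw":0.072,"dx":0.001,"dy":-0.001,"dz":0.024,"roll":0},{"claw":0.072,"dx":0,"dy":0,"dz":0.028,"roll":0},{"claw":0.072,"dx":0,"dy":0,"dz":0.028,"roll":0},{"claw":0.072,"dx":0,"dy":0,"dz":0.016,"roll":0},{"claw":0.072,"dx":0,"dy":0,"dz":0.008,"roll":0},{"claw":0.072,"dx":0,"dy":0,"dz":0,"roll":0},{"claw":0.03,"dx":0,"dy":0,"dz":0,"roll":0},{"claw":0.03,"dx":0,"dy":0,"dz":0,"roll":0},{"claw":0.03,"dx":0,"dy":0,"dz":0,"roll":0},{"claw":0.03,"dx":0,"dy":0,"dz":0,"roll":0},{"claw":0.03,"dx":0,"dy":0,"dz":0,"roll":0}]' 25
python3 -m inch '[{"claw":0.03,"dx":0,"dy":0,"dz":-0.02,"roll":0},{"claw":0.03,"dx":0,"dy":0,"dz":-0.03,"roll":0},{"claw":0.03,"dx":0,"dy":0,"dz":-0.03,"roll":0},{"claw":0.03,"dx":0,"dy":0,"dz":-0.03,"roll":-0.12},{"claw":0.03,"dx":0,"dy":0,"dz":-0.03,"roll":-0.12},{"claw":0.03,"dx":0,"dy":0,"dz":-0.02,"roll":-0.12},{"claw":0.03,"dx":0,"dy":0,"dz":0,"roll":-0.12},{"claw":0.03,"dx":0,"dy":0,"dz":0,"roll":-0.12}]'
python3 -m inch '[{"claw":0.03,"dx":0.009,"dy":-0.03,"dz":0,"roll":0},{"claw":0.03,"dx":0.009,"dy":-0.03,"dz":0,"roll":0},{"claw":0.03,"dx":0.009,"dy":-0.03,"dz":0,"roll":0},{"claw":0.03,"dx":0.009,"dy":-0.03,"dz":0,"roll":0},{"claw":0.03,"dx":0.009,"dy":-0.03,"dz":0,"roll":0},{"claw":0.03,"dx":0.009,"dy":-0.03,"dz":0,"roll":0},{"claw":0.03,"dx":0.009,"dy":-0.03,"dz":0,"roll":0},{"claw":0.03,"dx":0.009,"dy":-0.03,"dz":0,"roll":0},{"claw":0.03,"dx":0.009,"dy":-0.03,"dz":0,"roll":0},{"claw":0.03,"dx":0.009,"dy":-0.03,"dz":0,"roll":0},{"claw":0.03,"dx":0.009,"dy":-0.03,"dz":0,"roll":0},{"claw":0.03,"dx":0.009,"dy":-0.03,"dz":0,"roll":0},{"claw":0.03,"dx":0.009,"dy":-0.027,"dz":0,"roll":0},{"claw":0.03,"dx":0,"dy":0,"dz":0,"roll":0},{"claw":0.03,"dx":0,"dy":0,"dz":0,"roll":0}]'
python3 -c "
from h import *
goto([517.4,32.3,54.5],-3.1)"
```

```text
t: 19.42
eef_pos: [378.3, -347.6, 62.4]
eef_rot: [0.0, 0.947, -0.322, 0.001]
contact_force: [-0.5, 1.3, 7.8]
gripper_width: 55.7
grasp_force: 25.0
t: 20.08
eef_pos: [378.0, -347.3, 222.7]
eef_rot: [0.001, 1.0, -0.025, 0.001]
contact_force: [-0.7, 0.5, -3.4]
gripper_width: 55.8
grasp_force: 25.0
t: 21.33
eef_pos: [516.2, 33.7, 221.0]
eef_rot: [0.0, 1.0, -0.027, -0.0]
contact_force: [0.2, -0.6, -3.3]
gripper_width: 55.7
grasp_force: 25.0
tcp [516.2  33.7 221. ] phi -3.1 j6 1.62 roll 0.000 rad (0.0 deg) dx 1.2 dy 1.3 dz 166.5 t 21.3
```

```bash
python3 -m inch '[{"claw":0.03,"dx":0.001,"dy":0.001,"dz":0.03,"roll":0},{"claw":0.03,"dx":0,"dy":0,"dz":0.03,"roll":0},{"claw":0.03,"dx":0,"dy":0,"dz":0.03,"roll":0},{"claw":0.03,"dx":0,"dy":0,"dz":0.03,"roll":0},{"claw":0.03,"dx":0,"dy":0,"dz":0.024,"roll":0},{"claw":0.03,"dx":0,"dy":0,"dz":0.01,"roll":0},{"claw":0.03,"dx":0,"dy":0,"dz":0.006,"roll":0},{"claw":0.03,"dx":0,"dy":0,"dz":0.004,"roll":0},{"claw":0.03,"dx":0,"dy":0,"dz":0,"roll":0}]'
python3 -m inch '[{"claw":0.066,"dx":0,"dy":0,"dz":0,"roll":0},{"claw":0.066,"dx":0,"dy":0,"dz":0,"roll":0},{"claw":0.066,"dx":0,"dy":0,"dz":0,"roll":0},{"claw":0.066,"dx":0,"dy":0,"dz":0,"roll":0},{"claw":0.066,"dx":0,"dy":0,"dz":-0.01,"roll":0},{"claw":0.066,"dx":0,"dy":0,"dz":-0.02,"roll":0},{"claw":0.066,"dx":0,"dy":0,"dz":-0.03,"roll":0},{"claw":0.066,"dx":0,"dy":0,"dz":-0.03,"roll":0},{"claw":0.066,"dx":0,"dy":0,"dz":-0.03,"roll":0},{"claw":0.066,"dx":0,"dy":0,"dz":-0.02,"roll":0},{"claw":0.072,"dx":0,"dy":0,"dz":0,"roll":0.12},{"claw":0.072,"dx":0,"dy":0,"dz":0,"roll":0.12},{"claw":0.072,"dx":0,"dy":0,"dz":0,"roll":0.12},{"claw":0.072,"dx":0,"dy":0,"dz":0,"roll":0.12},{"claw":0.072,"dx":0,"dy":0,"dz":0,"roll":0.12}]'
python3 -m inch '[{"claw":0.072,"dx":0.018,"dy":0.026,"dz":0,"roll":0},{"claw":0.072,"dx":0.018,"dy":0.026,"dz":0,"roll":0},{"claw":0.072,"dx":0.018,"dy":0.026,"dz":0,"roll":0},{"claw":0.072,"dx":0.018,"dy":0.026,"dz":0,"roll":0},{"claw":0.072,"dx":0.018,"dy":0.026,"dz":0,"roll":0},{"claw":0.072,"dx":0.018,"dy":0.026,"dz":0,"roll":0},{"claw":0.072,"dx":0.018,"dy":0.026,"dz":0,"roll":0},{"claw":0.072,"dx":0.018,"dy":0.026,"dz":0,"roll":0},{"claw":0.072,"dx":0.018,"dy":0.026,"dz":0,"roll":0},{"claw":0.072,"dx":0.018,"dy":0.026,"dz":0,"roll":0},{"claw":0.072,"dx":0.018,"dy":0.03,"dz":0,"roll":0},{"claw":0.072,"dx":0,"dy":0,"dz":0,"roll":0},{"claw":0.072,"dx":0,"dy":0,"dz":0,"roll":0}]'
python3 -c "
from h import *
goto([497.6,-318.3,60],-37.65)"
```

```text
t: 22.08
eef_pos: [517.6, 31.3, 57.6]
eef_rot: [-0.0, 1.0, -0.028, 0.0]
contact_force: [-0.3, 0.5, -2.0]
gripper_width: 55.6
grasp_force: 25.0
t: 23.33
eef_pos: [517.2, 31.7, 198.1]
eef_rot: [-0.0, 0.946, -0.325, 0.0]
contact_force: [-0.4, -0.2, -0.3]
gripper_width: 72.0
grasp_force: 0.0
t: 24.42
eef_pos: [496.7, -320.2, 197.5]
eef_rot: [0.0, 0.946, -0.323, 0.0]
contact_force: [0.5, -0.1, 0.0]
gripper_width: 72.0
grasp_force: 0.0
tcp [ 496.7 -320.2  197.5] phi -37.7 j6 1.59 roll -0.001 rad (-0.1 deg) dx -0.4 dy -2.0 dz 137.5 t 24.4
```

```bash
python3 -m inch '[{"claw":0.072,"dx":0,"dy":-0.002,"dz":0.028,"roll":0},{"claw":0.072,"dx":0,"dy":0,"dz":0.028,"roll":0},{"claw":0.072,"dx":0,"dy":0,"dz":0.028,"roll":0},{"claw":0.072,"dx":0,"dy":0,"dz":0.028,"roll":0},{"claw":0.072,"dx":0,"dy":0,"dz":0.016,"roll":0},{"claw":0.072,"dx":0,"dy":0,"dz":0.008,"roll":0},{"claw":0.072,"dx":0,"dy":0,"dz":0,"roll":0},{"claw":0.03,"dx":0,"dy":0,"dz":0,"roll":0},{"claw":0.03,"dx":0,"dy":0,"dz":0,"roll":0},{"claw":0.03,"dx":0,"dy":0,"dz":0,"roll":0},{"claw":0.03,"dx":0,"dy":0,"dz":0,"roll":0},{"claw":0.03,"dx":0,"dy":0,"dz":0,"roll":0}]' 25
python3 -m inch '[{"claw":0.03,"dx":0,"dy":0,"dz":-0.02,"roll":0},{"claw":0.03,"dx":0,"dy":0,"dz":-0.03,"roll":0},{"claw":0.03,"dx":0,"dy":0,"dz":-0.03,"roll":0},{"claw":0.03,"dx":0,"dy":0,"dz":-0.03,"roll":-0.12},{"claw":0.03,"dx":0,"dy":0,"dz":-0.03,"roll":-0.12},{"claw":0.03,"dx":0,"dy":0,"dz":-0.02,"roll":-0.12},{"claw":0.03,"dx":0,"dy":0,"dz":0,"roll":-0.12},{"claw":0.03,"dx":0,"dy":0,"dz":0,"roll":-0.12},{"claw":0.03,"dx":-0.008,"dy":-0.026,"dz":0,"roll":0},{"claw":0.03,"dx":-0.008,"dy":-0.026,"dz":0,"roll":0},{"claw":0.03,"dx":-0.008,"dy":-0.026,"dz":0,"roll":0},{"claw":0.03,"dx":-0.008,"dy":-0.026,"dz":0,"roll":0},{"claw":0.03,"dx":-0.008,"dy":-0.026,"dz":0,"roll":0},{"claw":0.03,"dx":-0.008,"dy":-0.026,"dz":0,"roll":0},{"claw":0.03,"dx":-0.008,"dy":-0.026,"dz":0,"roll":0},{"claw":0.03,"dx":-0.008,"dy":-0.026,"dz":0,"roll":0},{"claw":0.03,"dx":-0.008,"dy":-0.026,"dz":0,"roll":0},{"claw":0.03,"dx":-0.008,"dy":-0.021,"dz":0,"roll":0},{"claw":0.03,"dx":0,"dy":0,"dz":0,"roll":0},{"claw":0.03,"dx":0,"dy":0,"dz":0,"roll":0}]'
python3 -c "
from h import *
goto([432.4,-59.3,54.5],-3.1)"
```

```text
t: 25.42
eef_pos: [499.0, -317.8, 62.7]
eef_rot: [0.0, 0.947, -0.322, 0.001]
contact_force: [-1.4, -0.5, 7.1]
gripper_width: 55.9
grasp_force: 25.0
t: 27.08
eef_pos: [432.7, -57.6, 221.5]
eef_rot: [0.0, 1.0, -0.027, 0.0]
contact_force: [-0.0, -0.7, -3.3]
gripper_width: 55.7
grasp_force: 25.0
tcp [432.7 -57.6 221.5] phi -3.1 j6 1.41 roll -0.000 rad (-0.0 deg) dx -0.2 dy 1.7 dz 167.0 t 27.1
```

```bash
python3 -m inch '[{"claw":0.03,"dx":0,"dy":0.002,"dz":0.03,"roll":0},{"claw":0.03,"dx":0,"dy":0,"dz":0.03,"roll":0},{"claw":0.03,"dx":0,"dy":0,"dz":0.03,"roll":0},{"claw":0.03,"dx":0,"dy":0,"dz":0.03,"roll":0},{"claw":0.03,"dx":0,"dy":0,"dz":0.024,"roll":0},{"claw":0.03,"dx":0,"dy":0,"dz":0.01,"roll":0},{"claw":0.03,"dx":0,"dy":0,"dz":0.006,"roll":0},{"claw":0.03,"dx":0,"dy":0,"dz":0.004,"roll":0},{"claw":0.03,"dx":0,"dy":0,"dz":0,"roll":0}]'
python3 -m inch '[{"claw":0.066,"dx":0,"dy":0,"dz":0,"roll":0},{"claw":0.066,"dx":0,"dy":0,"dz":0,"roll":0},{"claw":0.066,"dx":0,"dy":0,"dz":0,"roll":0},{"claw":0.066,"dx":0,"dy":0,"dz":0,"roll":0},{"claw":0.066,"dx":0,"dy":0,"dz":-0.01,"roll":0},{"claw":0.066,"dx":0,"dy":0,"dz":-0.02,"roll":0},{"claw":0.066,"dx":0,"dy":0,"dz":-0.03,"roll":0},{"claw":0.066,"dx":0,"dy":0,"dz":-0.03,"roll":0},{"claw":0.066,"dx":0,"dy":0,"dz":-0.03,"roll":0},{"claw":0.066,"dx":0,"dy":0,"dz":-0.02,"roll":0},{"claw":0.07,"dx":0,"dy":0,"dz":0,"roll":0.12},{"claw":0.07,"dx":0,"dy":0,"dz":0,"roll":0.12},{"claw":0.07,"dx":0,"dy":0,"dz":0,"roll":0.12},{"claw":0.07,"dx":0,"dy":0,"dz":0,"roll":0.12},{"claw":0.07,"dx":0,"dy":0,"dz":0,"roll":0.12}]'
python3 -m inch '[{"claw":0.07,"dx":0.019,"dy":0.024,"dz":0,"roll":0},{"claw":0.07,"dx":0.019,"dy":0.024,"dz":0,"roll":0},{"claw":0.07,"dx":0.019,"dy":0.024,"dz":0,"roll":0},{"claw":0.07,"dx":0.019,"dy":0.024,"dz":0,"roll":0},{"claw":0.07,"dx":0.019,"dy":0.024,"dz":0,"roll":0},{"claw":0.07,"dx":0.019,"dy":0.024,"dz":0,"roll":0},{"claw":0.07,"dx":0.019,"dy":0.024,"dz":0,"roll":0},{"claw":0.07,"dx":0.019,"dy":0.024,"dz":0,"roll":0},{"claw":0.07,"dx":0.019,"dy":0.024,"dz":0,"roll":0},{"claw":0.07,"dx":0.019,"dy":0.024,"dz":0,"roll":0},{"claw":0.07,"dx":0.021,"dy":0.027,"dz":0,"roll":0},{"claw":0.07,"dx":0,"dy":0,"dz":0,"roll":0},{"claw":0.07,"dx":0,"dy":0,"dz":0,"roll":0}]'
python3 -c "
from h import *
goto([437.4,-400,60],-37.65)"
```

```text
t: 27.83
eef_pos: [433.2, -60.6, 57.5]
eef_rot: [0.0, 1.0, -0.028, 0.0]
contact_force: [-0.4, 0.7, -3.4]
gripper_width: 55.7
grasp_force: 25.0
t: 29.08
eef_pos: [432.7, -60.2, 198.1]
eef_rot: [-0.0, 0.946, -0.325, 0.0]
contact_force: [0.4, -0.0, 0.5]
gripper_width: 70.0
grasp_force: 0.0
t: 30.17
eef_pos: [436.5, -401.4, 197.3]
eef_rot: [-0.0, 0.946, -0.323, -0.0]
contact_force: [0.5, 0.1, -0.9]
gripper_width: 70.1
grasp_force: 0.0
tcp [ 436.5 -401.4  197.3] phi -37.7 j6 1.42 roll -0.001 rad (-0.1 deg) dx -0.2 dy -1.7 dz 137.3 t 30.2
```

```bash
python3 -m inch '[{"claw":0.07,"dx":0,"dy":-0.002,"dz":0.028,"roll":0},{"claw":0.07,"dx":0,"dy":0,"dz":0.028,"roll":0},{"claw":0.07,"dx":0,"dy":0,"dz":0.028,"roll":0},{"claw":0.07,"dx":0,"dy":0,"dz":0.028,"roll":0},{"claw":0.07,"dx":0,"dy":0,"dz":0.016,"roll":0},{"claw":0.07,"dx":0,"dy":0,"dz":0.008,"roll":0},{"claw":0.07,"dx":0,"dy":0,"dz":0,"roll":0},{"claw":0.03,"dx":0,"dy":0,"dz":0,"roll":0},{"claw":0.03,"dx":0,"dy":0,"dz":0,"roll":0},{"claw":0.03,"dx":0,"dy":0,"dz":0,"roll":0},{"claw":0.03,"dx":0,"dy":0,"dz":0,"roll":0},{"claw":0.03,"dx":0,"dy":0,"dz":0,"roll":0}]' 25
python3 -m inch '[{"claw":0.03,"dx":0,"dy":0,"dz":-0.02,"roll":0},{"claw":0.03,"dx":0,"dy":0,"dz":-0.03,"roll":0},{"claw":0.03,"dx":0,"dy":0,"dz":-0.03,"roll":0},{"claw":0.03,"dx":0,"dy":0,"dz":-0.03,"roll":-0.12},{"claw":0.03,"dx":0,"dy":0,"dz":-0.03,"roll":-0.12},{"claw":0.03,"dx":0,"dy":0,"dz":-0.02,"roll":-0.12},{"claw":0.03,"dx":0,"dy":0,"dz":0,"roll":-0.12},{"claw":0.03,"dx":0,"dy":0,"dz":0,"roll":-0.12}]'
python3 -m inch '[{"claw":0.03,"dx":-0.002,"dy":-0.031,"dz":0,"roll":0},{"claw":0.03,"dx":-0.002,"dy":-0.031,"dz":0,"roll":0},{"claw":0.03,"dx":-0.002,"dy":-0.031,"dz":0,"roll":0},{"claw":0.03,"dx":-0.002,"dy":-0.031,"dz":0,"roll":0},{"claw":0.03,"dx":-0.002,"dy":-0.031,"dz":0,"roll":0},{"claw":0.03,"dx":-0.002,"dy":-0.031,"dz":0,"roll":0},{"claw":0.03,"dx":-0.002,"dy":-0.031,"dz":0,"roll":0},{"claw":0.03,"dx":-0.002,"dy":-0.031,"dz":0,"roll":0},{"claw":0.03,"dx":-0.002,"dy":-0.031,"dz":0,"roll":0},{"claw":0.03,"dx":-0.002,"dy":-0.031,"dz":0,"roll":0},{"claw":0.03,"dx":-0.002,"dy":-0.031,"dz":0,"roll":0},{"claw":0.03,"dx":-0.002,"dy":-0.031,"dz":0,"roll":0},{"claw":0.03,"dx":-0.001,"dy":-0.031,"dz":0,"roll":0},{"claw":0.03,"dx":0,"dy":-0.033,"dz":0,"roll":0},{"claw":0.03,"dx":0,"dy":0,"dz":0,"roll":0},{"claw":0.03,"dx":0,"dy":0,"dz":0,"roll":0}]'
python3 -c "
from h import *
goto([437.5,36.5,54.5],-3.1)"
```

```text
t: 31.17
eef_pos: [438.8, -399.5, 62.8]
eef_rot: [0.001, 0.947, -0.322, 0.001]
contact_force: [-0.9, 0.6, 7.2]
gripper_width: 55.5
grasp_force: 25.0
t: 31.83
eef_pos: [438.5, -399.1, 223.1]
eef_rot: [0.001, 1.0, -0.025, 0.001]
contact_force: [-0.0, 0.8, -4.4]
gripper_width: 55.7
grasp_force: 25.0
t: 33.17
eef_pos: [437.6, 39.0, 221.4]
eef_rot: [-0.0, 1.0, -0.027, 0.0]
contact_force: [0.6, -0.2, -2.2]
gripper_width: 55.8
grasp_force: 25.0
tcp [437.6  39.  221.4] phi -3.1 j6 1.63 roll 0.001 rad (0.0 deg) dx 0.0 dy 2.5 dz 166.9 t 33.2
```

```bash
python3 -m inch '[{"claw":0.03,"dx":0,"dy":0.002,"dz":0.03,"roll":0},{"claw":0.03,"dx":0,"dy":0,"dz":0.03,"roll":0},{"claw":0.03,"dx":0,"dy":0,"dz":0.03,"roll":0},{"claw":0.03,"dx":0,"dy":0,"dz":0.03,"roll":0},{"claw":0.03,"dx":0,"dy":0,"dz":0.024,"roll":0},{"claw":0.03,"dx":0,"dy":0,"dz":0.01,"roll":0},{"claw":0.03,"dx":0,"dy":0,"dz":0.006,"roll":0},{"claw":0.03,"dx":0,"dy":0,"dz":0.004,"roll":0},{"claw":0.03,"dx":0,"dy":0,"dz":0,"roll":0}]'
python3 -m inch '[{"claw":0.066,"dx":0,"dy":0,"dz":0,"roll":0},{"claw":0.066,"dx":0,"dy":0,"dz":0,"roll":0},{"claw":0.066,"dx":0,"dy":0,"dz":0,"roll":0},{"claw":0.066,"dx":0,"dy":0,"dz":0,"roll":0},{"claw":0.066,"dx":0,"dy":0,"dz":-0.01,"roll":0},{"claw":0.066,"dx":0,"dy":0,"dz":-0.02,"roll":0},{"claw":0.066,"dx":0,"dy":0,"dz":-0.03,"roll":0},{"claw":0.066,"dx":0,"dy":0,"dz":-0.03,"roll":0},{"claw":0.066,"dx":0,"dy":0,"dz":-0.03,"roll":0},{"claw":0.066,"dx":-0.02,"dy":0.028,"dz":-0.03,"roll":0},{"claw":0.066,"dx":-0.02,"dy":0.028,"dz":-0.03,"roll":0},{"claw":0.066,"dx":-0.02,"dy":0,"dz":-0.02,"roll":0},{"claw":0.066,"dx":-0.01,"dy":0,"dz":0,"roll":0},{"claw":0.066,"dx":0,"dy":0,"dz":0,"roll":0},{"claw":0.066,"dx":0,"dy":0,"dz":0,"roll":0}]'
python3 box.py w5.png; python3 -c "
from h import *
goto([337,-255,100],52.35)"
```

```text
t: 33.92
eef_pos: [438.1, 35.5, 57.6]
eef_rot: [-0.0, 1.0, -0.028, 0.0]
contact_force: [0.5, -0.2, -2.5]
gripper_width: 55.7
grasp_force: 25.0
t: 35.17
eef_pos: [368.3, -11.3, 251.7]
eef_rot: [-0.0, 1.0, -0.028, 0.0]
contact_force: [0.1, 0.5, -0.7]
gripper_width: 66.1
grasp_force: 0.0
cool_box [315.4  92.9] 0.86 [476.03639654 -10.87280339   0.        ]
9158 114.37225751153677
box [474.92283664 -13.41204781] -3.2030788965698713 mean resid 0.006486953225840194
tcp [368.6 -11.3 251. ] phi -3.2 j6 1.50 roll 0.000 rad (0.0 deg) dx 112.6 dy 0.4 dz 51.0 t 35.4
tcp [368.6 -11.3 251. ] phi -3.2 j6 1.50 roll -0.969 rad (-55.5 deg) dx -212.3 dy 123.8 dz 151.0 t 35.4
```

View pics/w5.png

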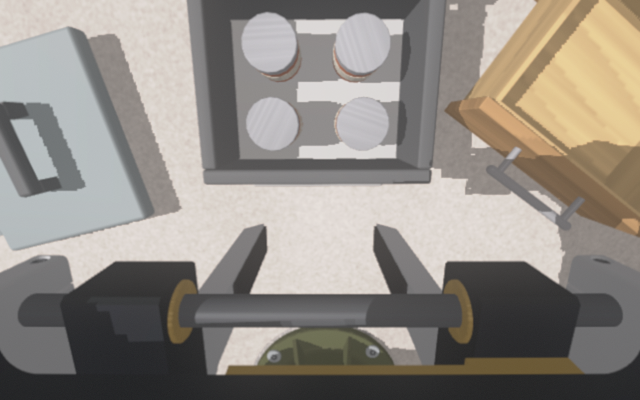

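The box holds four jars standing upright, with lids at (270,43), (362,42), (272,124) and (362,124), and the drawer is empty. Now I shut the drawer.

```bash
python3 -c "
from h import *
P=np.load('P.npy')
for x,y in((512,-63),(517,32),(432,-59),(437.5,36.5)):
    m=(np.hypot(P[:,0]-x,P[:,1]-y)<20)&(P[:,2]>80); print(m.sum(),P[m][:,2].mean(),P[m][:,2].std())"
python3 -m inch '[{"claw":0.03,"dx":0,"dy":0,"dz":0,"roll":-0.121},{"claw":0.03,"dx":0,"dy":0,"dz":0,"roll":-0.121},{"claw":0.03,"dx":0,"dy":0,"dz":0,"roll":-0.121},{"claw":0.03,"dx":0,"dy":0,"dz":0,"roll":-0.121},{"claw":0.03,"dx":0,"dy":0,"dz":0,"roll":-0.121},{"claw":0.03,"dx":0,"dy":0,"dz":0,"roll":-0.121},{"claw":0.03,"dx":0,"dy":0,"dz":0,"roll":-0.121},{"claw":0.03,"dx":0,"dy":0,"dz":0,"roll":-0.121},{"claw":0.03,"dx":-0.026,"dy":0.015,"dz":0.015,"roll":0},{"claw":0.03,"dx":-0.026,"dy":0.015,"dz":0.015,"roll":0},{"claw":0.03,"dx":-0.026,"dy":0.015,"dz":0.015,"roll":0},{"claw":0.03,"dx":-0.026,"dy":0.015,"dz":0.015,"roll":0},{"claw":0.03,"dx":-0.026,"dy":0.015,"dz":0.015,"roll":0},{"claw":0.03,"dx":-0.026,"dy":0.015,"dz":0.015,"roll":0},{"claw":0.03,"dx":-0.026,"dy":0.015,"dz":0.015,"roll":0},{"claw":0.03,"dx":-0.03,"dy":0.019,"dz":0.015,"roll":0},{"claw":0.03,"dx":0,"dy":0,"dz":0,"roll":0},{"claw":0.03,"dx":0,"dy":0,"dz":0,"roll":0}]' 20
python3 -c "
from h import *
goto([337,-255,64],52.35)"
```

```text
1365 95.66304969443712 0.7828732457245469
1367 95.85489733421238 0.7995656568418791
1133 95.76905272192165 0.7462012623648894
1147 95.93339597204842 0.7616798475982006
t: 36.87
eef_pos: [336.1, -255.6, 130.3]
eef_rot: [-0.002, 0.898, 0.439, -0.001]
contact_force: [0.3, 0.0, -0.4]
gripper_width: 29.8
grasp_force: 0.0
tcp [ 336.1 -255.6  130.3] phi 52.1 j6 -0.08 roll -0.004 rad (-0.2 deg) dx 1.1 dy 0.4 dz 66.3 t 36.9
```

Jars all stand on the floor (tops at 96). I grasp the handle and push it in.

```bash
python3 -m inch '[{"claw":0.03,"dx":0,"dy":0,"dz":0.025,"roll":-0.004},{"claw":0.03,"dx":0,"dy":0,"dz":0.025,"roll":0},{"claw":0.03,"dx":0,"dy":0,"dz":0.016,"roll":0},{"claw":0.03,"dx":0,"dy":0,"dz":0,"roll":0},{"claw":0,"dx":0,"dy":0,"dz":0,"roll":0},{"claw":0,"dx":0,"dy":0,"dz":0,"roll":0},{"claw":0,"dx":0,"dy":0,"dz":0,"roll":0},{"claw":0,"dx":0,"dy":0,"dz":0,"roll":0},{"claw":0,"dx":0,"dy":0,"dz":0,"roll":0}]' 20
python3 -m inch '[{"claw":0.0,"dx":0,"dy":0.006,"dz":0,"roll":0},{"claw":0.0,"dx":0,"dy":0.012,"dz":0,"roll":0},{"claw":0.0,"dx":0,"dy":0.012,"dz":0,"roll":0},{"claw":0.0,"dx":0,"dy":0.012,"dz":0,"roll":0},{"claw":0.0,"dx":0,"dy":0.012,"dz":0,"roll":0},{"claw":0.0,"dx":0,"dy":0.012,"dz":0,"roll":0},{"claw":0.0,"dx":0,"dy":0.012,"dz":0,"roll":0},{"claw":0.0,"dx":0,"dy":0.012,"dz":0,"roll":0},{"claw":0.0,"dx":0,"dy":0.012,"dz":0,"roll":0},{"claw":0.0,"dx":0,"dy":0.012,"dz":0,"roll":0},{"claw":0.0,"dx":0,"dy":0.012,"dz":0,"roll":0},{"claw":0.0,"dx":0,"dy":0.012,"dz":0,"roll":0},{"claw":0.0,"dx":0,"dy":0.012,"dz":0,"roll":0},{"claw":0.0,"dx":0,"dy":0.008,"dz":0,"roll":0},{"claw":0.0,"dx":0,"dy":0.003,"dz":0,"roll":0},{"claw":0.0,"dx":0,"dy":0.002,"dz":0,"roll":0},{"claw":0.0,"dx":0,"dy":0,"dz":0,"roll":0},{"claw":0.0,"dx":0,"dy":0,"dz":0,"roll":0}]'
python3 -c "
from h import *
goto([460.8,-352.2,67],52.35)"
```

```text
t: 37.62
eef_pos: [337.3, -255.3, 67.0]
eef_rot: [0.001, 0.897, 0.442, 0.001]
contact_force: [1.1, 3.1, 8.5]
gripper_width: 10.3
grasp_force: 20.0
t: 39.12
eef_pos: [462.5, -351.9, 66.6]
eef_rot: [-0.005, 0.897, 0.442, -0.003]
contact_force: [-32.6, 22.9, 30.3]
gripper_width: 12.2
grasp_force: 20.0
tcp [ 462.5 -351.9   66.6] phi 52.5 j6 -0.06 roll 0.002 rad (0.1 deg) dx -1.2 dy -1.1 dz -0.4 t 39.1
```

```bash
python3 -m inch '[{"claw":0.0,"dx":0,"dy":-0.004,"dz":0,"roll":0},{"claw":0.03,"dx":0,"dy":0,"dz":0,"roll":0},{"claw":0.03,"dx":0,"dy":0,"dz":0,"roll":0},{"claw":0.03,"dx":0,"dy":0,"dz":0,"roll":0},{"claw":0.03,"dx":0,"dy":0,"dz":-0.02,"roll":0},{"claw":0.03,"dx":0,"dy":0,"dz":-0.03,"roll":0},{"claw":0.03,"dx":0,"dy":0,"dz":-0.03,"roll":0},{"claw":0.03,"dx":0,"dy":0,"dz":-0.03,"roll":0},{"claw":0.06,"dx":0,"dy":0,"dz":-0.03,"roll":0},{"claw":0.06,"dx":0,"dy":0,"dz":-0.03,"roll":0},{"claw":0.06,"dx":0,"dy":0,"dz":-0.03,"roll":0},{"claw":0.06,"dx":0,"dy":0,"dz":-0.03,"roll":0},{"claw":0.06,"dx":0,"dy":0,"dz":-0.02,"roll":0}]'
python3 -m inch '[{"claw":0.06,"dx":0.029,"dy":-0.0195,"dz":-0.002,"roll":0},{"claw":0.06,"dx":0.029,"dy":-0.0195,"dz":-0.002,"roll":0},{"claw":0.06,"dx":0.029,"dy":-0.0195,"dz":-0.002,"roll":0},{"claw":0.06,"dx":0.029,"dy":-0.0195,"dz":-0.002,"roll":0},{"claw":0.06,"dx":0.029,"dy":-0.0195,"dz":-0.002,"roll":0},{"claw":0.06,"dx":0.029,"dy":-0.0195,"dz":-0.002,"roll":0},{"claw":0.06,"dx":0.029,"dy":-0.0195,"dz":-0.002,"roll":0},{"claw":0.06,"dx":0.029,"dy":-0.0195,"dz":-0.002,"roll":0},{"claw":0.06,"dx":0.029,"dy":-0.0195,"dz":-0.002,"roll":0},{"claw":0.06,"dx":0.029,"dy":-0.0195,"dz":-0.002,"roll":0},{"claw":0.06,"dx":0.029,"dy":-0.0195,"dz":-0.002,"roll":0},{"claw":0.06,"dx":0.029,"dy":-0.0195,"dz":-0.002,"roll":0},{"claw":0.06,"dx":0.029,"dy":-0.0195,"dz":-0.002,"roll":0},{"claw":0.06,"dx":0.029,"dy":-0.0195,"dz":-0.002,"roll":0},{"claw":0.06,"dx":0.029,"dy":-0.0195,"dz":-0.002,"roll":0},{"claw":0.06,"dx":0.029,"dy":-0.0195,"dz":-0.002,"roll":0},{"claw":0.06,"dx":0.029,"dy":-0.0195,"dz":-0.002,"roll":0},{"claw":0.06,"dx":0.029,"dy":-0.0195,"dz":-0.002,"roll":0},{"claw":0.06,"dx":0.029,"dy":-0.0195,"dz":-0.002,"roll":0},{"claw":0.06,"dx":0.022,"dy":-0.0175,"dz":-0.002,"roll":0}]'
python3 -m inch '[{"claw":0.06,"dx":0,"dy":0,"dz":0,"roll":-0.1185},{"claw":0.06,"dx":0,"dy":0,"dz":0,"roll":-0.1185},{"claw":0.06,"dx":0,"dy":0,"dz":0,"roll":-0.1185},{"claw":0.06,"dx":0,"dy":0,"dz":0,"roll":-0.1185},{"claw":0.06,"dx":0,"dy":0,"dz":0,"roll":-0.1185},{"claw":0.06,"dx":0,"dy":0,"dz":0,"roll":-0.1185},{"claw":0.06,"dx":0,"dy":0,"dz":0,"roll":-0.1185},{"claw":0.06,"dx":0,"dy":0,"dz":0,"roll":-0.1185},{"claw":0.06,"dx":0,"dy":0,"dz":0,"roll":-0.1185},{"claw":0.06,"dx":0,"dy":0,"dz":0,"roll":-0.1185},{"claw":0.06,"dx":0,"dy":0,"dz":0,"roll":-0.1185},{"claw":0.06,"dx":0,"dy":0,"dz":0,"roll":-0.1185},{"claw":0.06,"dx":0,"dy":0,"dz":0,"roll":-0.1185},{"claw":0.06,"dx":0,"dy":0,"dz":0,"roll":-0.1185},{"claw":0.06,"dx":0,"dy":0,"dz":0,"roll":-0.1185},{"claw":0.06,"dx":0,"dy":0,"dz":0,"roll":-0.1185},{"claw":0.06,"dx":0,"dy":0,"dz":0,"roll":-0.1185},{"claw":0.06,"dx":0,"dy":0,"dz":0,"roll":-0.1185},{"claw":0.06,"dx":0,"dy":0,"dz":0,"roll":-0.1185},{"claw":0.06,"dx":0,"dy":0,"dz":0,"roll":-0.1185}]'
cat > lid.py <<'E'
from h import *
import sys
c,im,d=snap('wrist',sys.argv[1])
for t,z in (('lid_grip',73),('lid_eye',15)):
  for q in place_of(t,'wrist')[:2]: print(t,np.round(q['centre'],1),round(q['confidence'],2),atz(c,q['centre'],z).round(1),depthpt(c,d,q['centre']))
v,u=np.mgrid[0:400:1,0:640:1]
P=np.array([depthpt(c,d,(a,b),0) if d[b,a]>0 else [0,0,-999] for a,b in zip(u.ravel(),v.ravel())])
np.save('P.npy',P)
for nm,lo,hi in(('top',34,47),('bar',72,90)):
    m=(P[:,2]>lo)&(P[:,2]<hi)&(np.hypot(*(P[:,:2]-[425,338]).T)<190)
    print(nm,m.sum(),cv2.minAreaRect(P[m][:,:2].astype(np.float32)),P[m][:,2].mean())
goto([425,338,54],188)
E
python3 lid.py w6.png
```

```text
t: 40.2
eef_pos: [463.0, -352.1, 319.1]
eef_rot: [0.001, 0.897, 0.442, 0.001]
contact_force: [0.0, 0.4, -0.2]
gripper_width: 58.4
grasp_force: 0.0
t: 41.87
eef_pos: [503.9, 341.3, 355.5]
eef_rot: [-0.0, 0.897, 0.442, -0.0]
contact_force: [-0.2, 0.2, 0.4]
gripper_width: 60.2
grasp_force: 0.0
t: 43.53
eef_pos: [504.2, 339.0, 355.8]
eef_rot: [-0.0, -0.075, 0.997, 0.0]
contact_force: [0.3, 0.6, -0.0]
gripper_width: 60.0
grasp_force: 0.0
lid_grip [335.  112.4] 0.83 [419.3 349.1  73. ] [419.63207581 348.7126275   82.10796819]
lid_eye [402.9  56. ] 0.89 [317.4 443.1  15. ] [319.95742721 440.59444885  26.16922585]
top 19651 ((426.87689208984375, 346.00897216796875), (244.0919952392578, 204.07334899902344), 10.859467506408691) 39.705431061901095
bar 1082 ((426.55615234375, 345.856689453125), (108.81617736816406, 20.058399200439453), 10.783184051513672) 81.04738937233638
tcp [504.2 338.9 355.8] phi -171.9 j6 -1.18 roll 0.002 rad (0.1 deg) dx 78.5 dy 10.1 dz 301.8 t 43.7
```

View pics/w6.png

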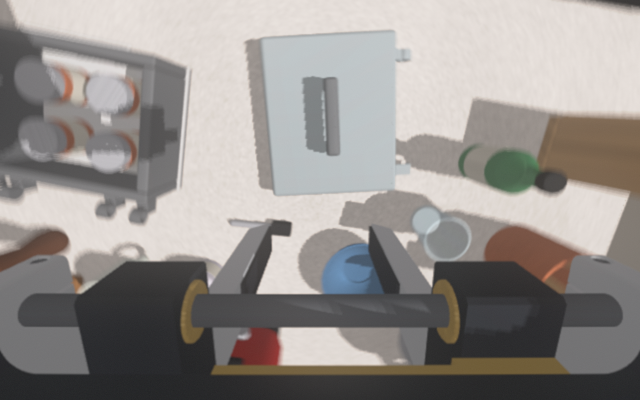

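The lid is clear in view: bar at (332,115), hinge eyes toward the right at (402,55) and (402,168). The lid fit is (426.7, 345.9), yaw 100.8°, and the 244x204 extents match the text. The pin is visible at (232–290, 225). I grasp the bar.

```bash
python3 -m inch '[{"claw":0.06,"dx":0,"dy":0,"dz":0,"roll":-0.047},{"claw":0.06,"dx":0.025,"dy":0.007,"dz":0.03,"roll":0},{"claw":0.06,"dx":0.025,"dy":0.007,"dz":0.03,"roll":0},{"claw":0.06,"dx":0.025,"dy":0.007,"dz":0.03,"roll":0},{"claw":0.06,"dx":0,"dy":0,"dz":0.03,"roll":0},{"claw":0.06,"dx":0,"dy":0,"dz":0.03,"roll":0},{"claw":0.06,"dx":0,"dy":0,"dz":0.03,"roll":0},{"claw":0.06,"dx":0,"dy":0,"dz":0.03,"roll":0},{"claw":0.06,"dx":0,"dy":0,"dz":0,"roll":0},{"claw":0.06,"dx":0,"dy":0,"dz":0,"roll":0}]' 40
python3 lid.py w7.png
python3 -c "
from h import *
goto([426.6,345.9,54],-169.2)"
```

```text
t: 44.52
eef_pos: [426.2, 345.1, 145.7]
eef_rot: [-0.001, -0.094, 0.996, -0.0]
contact_force: [-0.4, 0.3, 0.1]
gripper_width: 59.5
grasp_force: 0.0
lid_grip [321.5 202.8] 0.89 [422.9 346.2  73. ] [420.72402987 345.72922359  81.61125359]
lid_eye [441.8 100.3] 0.65 [316.  444.1  15. ] [317.52903323 440.06111097  26.18058131]
top 41217 ((417.61083984375, 343.98516845703125), (223.8557586669922, 203.99264526367188), 10.756769180297852) 39.74418058392882
bar 2996 ((426.0608825683594, 345.601806640625), (107.97367095947266, 19.969100952148438), 11.05655574798584) 81.05921634889616
tcp [427.3 345.8 148. ] phi -169.1 j6 -1.15 roll 0.050 rad (2.9 deg) dx 3.3 dy -7.4 dz 94.0 t 44.7
tcp [427.3 345.8 148. ] phi -169.1 j6 -1.15 roll 0.001 rad (0.1 deg) dx 0.6 dy 0.3 dz 94.0 t 44.7
```

```bash
python3 -m inch '[{"claw":0.06,"dx":0,"dy":0,"dz":0.03,"roll":0},{"claw":0.06,"dx":0,"dy":0,"dz":0.03,"roll":0},{"claw":0.06,"dx":0,"dy":0,"dz":0.02,"roll":0},{"claw":0.06,"dx":0,"dy":0,"dz":0.012,"roll":0},{"claw":0.06,"dx":0,"dy":0,"dz":0,"roll":0},{"claw":0,"dx":0,"dy":0,"dz":0,"roll":0},{"claw":0,"dx":0,"dy":0,"dz":0,"roll":0},{"claw":0,"dx":0,"dy":0,"dz":0,"roll":0},{"claw":0,"dx":0,"dy":0,"dz":0,"roll":0},{"claw":0,"dx":0,"dy":0,"dz":0,"roll":0},{"claw":0,"dx":0,"dy":0,"dz":0,"roll":0}]' 45
python3 -m inch '[{"claw":0,"dx":0,"dy":0,"dz":-0.01,"roll":0},{"claw":0,"dx":0,"dy":0,"dz":-0.02,"roll":0},{"claw":0,"dx":0,"dy":0,"dz":-0.03,"roll":0},{"claw":0,"dx":0,"dy":0,"dz":-0.03,"roll":0},{"claw":0,"dx":0,"dy":0,"dz":-0.03,"roll":0},{"claw":0,"dx":0,"dy":0,"dz":-0.03,"roll":0},{"claw":0,"dx":0,"dy":0,"dz":-0.03,"roll":0},{"claw":0,"dx":0,"dy":0,"dz":-0.02,"roll":0},{"claw":0,"dx":0,"dy":0,"dz":0,"roll":0}]'
python3 -m inch '[{"claw":0,"dx":0,"dy":0,"dz":0,"roll":0.05},{"claw":0,"dx":0,"dy":0,"dz":0,"roll":0.1},{"claw":0,"dx":0,"dy":0,"dz":0,"roll":0.1},{"claw":0,"dx":0,"dy":0,"dz":0,"roll":0.1},{"claw":0,"dx":0,"dy":0,"dz":0,"roll":0.1},{"claw":0,"dx":0,"dy":0,"dz":0,"roll":0.1},{"claw":0,"dx":0,"dy":0,"dz":0,"roll":0.1},{"claw":0,"dx":0,"dy":0,"dz":0,"roll":0.1},{"claw":0,"dx":0,"dy":0,"dz":0,"roll":0.1},{"claw":0,"dx":0,"dy":0,"dz":0,"roll":0.1},{"claw":0,"dx":0,"dy":0,"dz":0,"roll":0.1},{"claw":0,"dx":0,"dy":0,"dz":0,"roll":0.1},{"claw":0,"dx":0,"dy":0,"dz":0,"roll":0.1},{"claw":0,"dx":0,"dy":0,"dz":0,"roll":0.1},{"claw":0,"dx":0,"dy":0,"dz":0,"roll":0.1},{"claw":0,"dx":0,"dy":0,"dz":0,"roll":0.1},{"claw":0,"dx":0,"dy":0,"dz":0,"roll":0.1},{"claw":0,"dx":0,"dy":0,"dz":0,"roll":0.1},{"claw":0,"dx":0,"dy":0,"dz":0,"roll":0.063},{"claw":0,"dx":0,"dy":0,"dz":0,"roll":0}]'
python3 -c "
from h import *
goto([474.9,-13.5,250],86.9)"
```

```text
t: 45.58
eef_pos: [426.6, 345.3, 54.3]
eef_rot: [0.0, -0.095, 0.995, 0.0]
contact_force: [0.1, -0.5, -0.0]
gripper_width: 23.2
grasp_force: 0.0
t: 46.33
eef_pos: [427.2, 345.8, 258.6]
eef_rot: [0.003, -0.095, 0.995, 0.002]
contact_force: [-0.4, 0.3, -3.3]
gripper_width: 19.4
grasp_force: 45.0
t: 48.0
eef_pos: [426.0, 344.9, 252.2]
eef_rot: [-0.0, 0.726, 0.688, -0.001]
contact_force: [0.4, -0.3, -4.1]
gripper_width: 19.4
grasp_force: 45.0
tcp [426.  344.9 252.2] phi 86.9 j6 0.67 roll 0.000 rad (0.0 deg) dx -355.2 dy 68.2 dz 2.2 t 48.0
```

```bash
python3 -m inch '[{"claw":0,"dx":-0.012,"dy":0.002,"dz":0,"roll":0},{"claw":0,"dx":-0.025,"dy":0.005,"dz":0,"roll":0},{"claw":0,"dx":-0.025,"dy":0.005,"dz":0,"roll":0},{"claw":0,"dx":-0.025,"dy":0.005,"dz":0,"roll":0},{"claw":0,"dx":-0.025,"dy":0.005,"dz":0,"roll":0},{"claw":0,"dx":-0.025,"dy":0.005,"dz":0,"roll":0},{"claw":0,"dx":-0.025,"dy":0.005,"dz":0,"roll":0},{"claw":0,"dx":-0.025,"dy":0.005,"dz":0,"roll":0},{"claw":0,"dx":-0.025,"dy":0.005,"dz":0,"roll":0},{"claw":0,"dx":-0.025,"dy":0.005,"dz":0,"roll":0},{"claw":0,"dx":-0.025,"dy":0.005,"dz":0,"roll":0},{"claw":0,"dx":-0.025,"dy":0.005,"dz":0,"roll":0},{"claw":0,"dx":-0.025,"dy":0.005,"dz":0,"roll":0},{"claw":0,"dx":-0.025,"dy":0.005,"dz":0,"roll":0},{"claw":0,"dx":-0.018,"dy":0.001,"dz":0,"roll":0},{"claw":0,"dx":0,"dy":0,"dz":0,"roll":0},{"claw":0,"dx":0,"dy":0,"dz":0,"roll":0},{"claw":0,"dx":0,"dy":0,"dz":0,"roll":0}]'
cat > lidh.py <<'E'
from h import *
import sys
c,im,d=snap('wrist',sys.argv[1])
s=sensors.observe()
v,u=np.mgrid[0:400:1,0:640:1]
P=np.array([depthpt(c,d,(a,b),0) if d[b,a]>0 else [0,0,-999] for a,b in zip(u.ravel(),v.ravel())])
z0=s['eef_pos'][2]-54+40
m=(abs(P[:,2]-z0)<6)&(np.hypot(*(P[:,:2]-s['eef_pos'][:2]).T)<175)
print(z0,m.sum(),P[m][:,2].mean(),cv2.minAreaRect(P[m][:,:2].astype(np.float32)))
goto([474.9,-13.5,157],86.9)
E
python3 lidh.py w8.png
```

```text
t: 49.5
eef_pos: [475.9, -12.7, 253.5]
eef_rot: [-0.0, 0.725, 0.689, -0.0]
contact_force: [0.0, 0.3, -3.2]
gripper_width: 19.4
grasp_force: 45.0
239.60600762188096 67002 235.84113874214128 ((476.8821105957031, -7.8825225830078125), (231.20541381835938, 200.67153930664062), 87.1643295288086)
tcp [476.  -12.4 253.6] phi 87.2 j6 -0.05 roll 0.005 rad (0.3 deg) dx -1.2 dy -1.0 dz 96.6 t 49.5
```

View pics/w8.png

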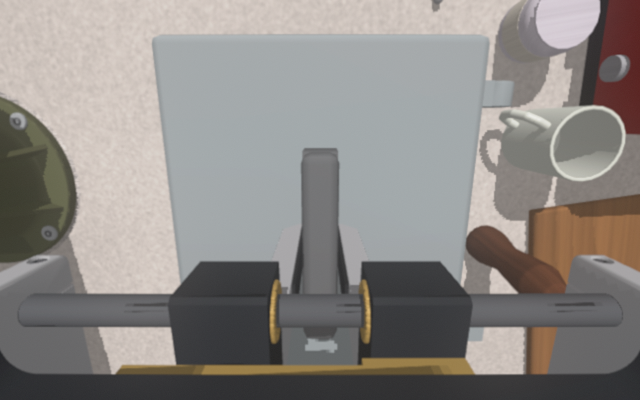

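The lid is held level over the box, its +y edge at row 37 and the hinge eye sticking out right at (497,95). It measures about 2 mm too far +x, so I correct that and lower it.

```bash
python3 -m inch '[{"claw":0,"dx":0.001,"dy":-0.002,"dz":0,"roll":0.005},{"claw":0,"dx":0,"dy":0,"dz":0.02,"roll":0},{"claw":0,"dx":0,"dy":0,"dz":0.025,"roll":0},{"claw":0,"dx":0,"dy":0,"dz":0.02,"roll":0},{"claw":0,"dx":0,"dy":0,"dz":0.01,"roll":0},{"claw":0,"dx":0,"dy":0,"dz":0,"roll":0},{"claw":0,"dx":0,"dy":0,"dz":0,"roll":0}]'
python3 lidh.py w9.png
python3 -m inch '[{"claw":0,"dx":0,"dy":0,"dz":0.004,"roll":0},{"claw":0,"dx":0,"dy":0,"dz":0.004,"roll":0},{"claw":0,"dx":0,"dy":0,"dz":0.003,"roll":0},{"claw":0,"dx":0,"dy":0,"dz":0,"roll":0}]'
```

```text
t: 50.13
eef_pos: [474.5, -11.4, 179.4]
eef_rot: [0.0, 0.726, 0.687, 0.0]
contact_force: [1.1, 0.4, -3.4]
gripper_width: 19.4
grasp_force: 45.0
165.99783551485098 66318 161.80012620093785 ((475.4550476074219, -6.587799072265625), (230.4456787109375, 200.1339874267578), 86.75399780273438)
tcp [474.8 -11.5 180. ] phi 86.8 j6 -0.05 roll -0.001 rad (-0.1 deg) dx -2.0 dy 0.2 dz 23.0 t 50.2
t: 50.52
eef_pos: [474.1, -11.7, 167.3]
eef_rot: [-0.0, 0.727, 0.687, -0.0]
contact_force: [0.2, 1.1, -4.7]
gripper_width: 19.3
grasp_force: 45.0
```

```bash
python3 -m inch '[{"claw":0,"dx":0,"dy":0,"dz":0.003,"roll":0},{"claw":0,"dx":0,"dy":0,"dz":0.003,"roll":0},{"claw":0,"dx":0,"dy":0,"dz":0,"roll":0}]'
python3 -m inch '[{"claw":0,"dx":0,"dy":0,"dz":0.002,"roll":0},{"claw":0,"dx":0,"dy":0,"dz":0.001,"roll":0},{"claw":0,"dx":0,"dy":0,"dz":0.001,"roll":0},{"claw":0,"dx":0,"dy":0,"dz":0,"roll":0}]'
python3 lidh.py w10.png
```

```text
t: 50.77
eef_pos: [474.1, -11.7, 161.2]
eef_rot: [-0.0, 0.727, 0.687, -0.0]
contact_force: [0.2, -0.6, -5.2]
gripper_width: 19.8
grasp_force: 45.0
t: 51.1
eef_pos: [474.5, -11.7, 160.2]
eef_rot: [0.001, 0.727, 0.687, 0.0]
contact_force: [-12.4, 0.6, 25.0]
gripper_width: 19.7
grasp_force: 45.0
146.2216952381404 67326 142.72553950716477 ((475.15582275390625, -7.05126953125), (231.86631774902344, 201.0149688720703), 86.77713775634766)
tcp [474.5 -11.7 160.2] phi 86.8 j6 -0.05 roll -0.002 rad (-0.1 deg) dx -1.7 dy 0.5 dz 3.2 t 51.1
```

```bash
python3 -m inch '[{"claw":0,"dx":0,"dy":0,"dz":-0.002,"roll":0},{"claw":0.05,"dx":0,"dy":0,"dz":0,"roll":0},{"claw":0.05,"dx":0,"dy":0,"dz":0,"roll":0},{"claw":0.05,"dx":0,"dy":0,"dz":0,"roll":0},{"claw":0.05,"dx":0,"dy":0,"dz":0,"roll":0},{"claw":0.05,"dx":0,"dy":0,"dz":-0.01,"roll":0},{"claw":0.05,"dx":0,"dy":0,"dz":-0.02,"roll":0},{"claw":0.05,"dx":0,"dy":0,"dz":-0.03,"roll":0},{"claw":0.05,"dx":0,"dy":0,"dz":-0.03,"roll":0},{"claw":0.05,"dx":0.03,"dy":0.024,"dz":0,"roll":0},{"claw":0.05,"dx":0.03,"dy":0.024,"dz":0,"roll":0},{"claw":0.05,"dx":0.03,"dy":0.024,"dz":0,"roll":0},{"claw":0.05,"dx":0.03,"dy":0.024,"dz":0,"roll":0},{"claw":0.05,"dx":0.03,"dy":0.024,"dz":0,"roll":0},{"claw":0.05,"dx":0.02,"dy":0.016,"dz":0,"roll":0},{"claw":0.05,"dx":0,"dy":0,"dz":0,"roll":0},{"claw":0.05,"dx":0,"dy":0,"dz":0,"roll":0}]'
cat > pin.py <<'E'
from h import *
import sys
c,im,d=snap('wrist',sys.argv[1])
for t,z in (('pin_grip',10),('pin_neck',6),('pin_tip',6),('eye_outer',118),('lid_eye',118),('eye_inner',118)):
  for q in place_of(t,'wrist')[:1]: print(t,np.round(q['centre'],1),round(q['confidence'],2),atz(c,q['centre'],z).round(1),depthpt(c,d,q['centre']))
v,u=np.mgrid[0:400:1,0:640:1]
P=np.array([depthpt(c,d,(a,b),0) if d[b,a]>0 else [0,0,-999] for a,b in zip(u.ravel(),v.ravel())])
np.save('P.npy',P); np.save('im.npy',im)
g=[float(a) for a in sys.argv[2:4]]
near=np.hypot(*(P[:,:2]-g).T)<110
for nm,lo,hi in(('grip',16,26),('shank',7,15)):
    m=near&(P[:,2]>lo)&(P[:,2]<hi)
    if m.sum()>5: print(nm,m.sum(),cv2.minAreaRect(P[m][:,:2].astype(np.float32)),P[m].mean(0))
E
python3 pin.py w11.png 620 250; python3 -c "
from h import *
goto([620,150,250],87)"
```

```text
t: 52.57
eef_pos: [619.7, 151.2, 249.4]
eef_rot: [-0.0, 0.726, 0.688, -0.0]
contact_force: [0.1, -1.3, -1.3]
gripper_width: 50.0
grasp_force: 0.0
pin_grip [317.4  68.1] 0.96 [624.3 287.7  10. ] [624.33091307 286.04606006  20.13636527]
pin_neck [321.5  83.9] 0.76 [628.6 268.9   6. ] [628.4998016  268.28696035  11.35865354]
pin_tip [328.9 140.7] 0.75 [634.6 195.9   6. ] [634.53480975 196.17272313  10.38704526]
eye_outer [302.8 240.6] 0.61 [598.7  98.4 118. ] [598.00584257  95.0665237  109.59825288]
lid_eye [304.7 263.8] 0.68 [598.9  71.1 118. ] [599.78596646  76.36905199 128.80376596]
eye_inner [305.5 288.3] 0.65 [597.8  41.2 118. ] [598.72708331  47.59241356 128.9816329 ]
grip 585 ((628.8197631835938, 286.3027648925781), (23.926597595214844, 35.95448303222656), 2.028960704803467) [628.81335567 286.1331923   19.56127947]
shank 521 ((627.665771484375, 231.54930114746094), (76.839599609375, 20.424013137817383), 89.63774871826172) [630.67348746 232.84961422  10.69189709]
tcp [619.4 149.8 250.5] phi 86.7 j6 0.24 roll -0.004 rad (-0.3 deg) dx 0.2 dy 0.6 dz 0.5 t 52.9
```

View pics/w11.png

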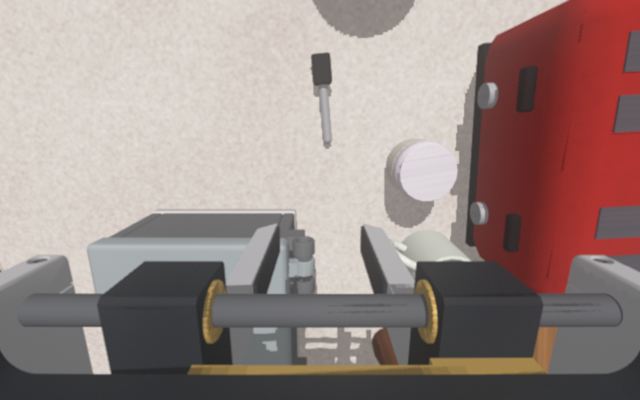

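The pin lies clear: grip at (321,69), shank to (328,142), heading -88°. The grip fit is (628.8, 286.3), with size 24x36 matching the text. The lid sits on the box with the eyes lined up at about (303,240–290). I move over the pin grip.

```bash
python3 -m inch '[{"claw":0.05,"dx":0,"dy":0,"dz":0,"roll":-0.093},{"claw":0.05,"dx":0.027,"dy":0.003,"dz":0.02,"roll":0},{"claw":0.05,"dx":0.027,"dy":0.003,"dz":0.02,"roll":0},{"claw":0.05,"dx":0.027,"dy":0.003,"dz":0.02,"roll":0},{"claw":0.05,"dx":0.027,"dy":0.003,"dz":0.02,"roll":0},{"claw":0.05,"dx":0.028,"dy":0.002,"dz":0.02,"roll":0},{"claw":0.05,"dx":0,"dy":0,"dz":0.025,"roll":0},{"claw":0.05,"dx":0,"dy":0,"dz":0.025,"roll":0},{"claw":0.05,"dx":0,"dy":0,"dz":0.025,"roll":0},{"claw":0.05,"dx":0,"dy":0,"dz":0,"roll":0},{"claw":0.05,"dx":0,"dy":0,"dz":0,"roll":0}]'
python3 pin.py w12.png 628 250; python3 -c "
from h import *
goto([628.8,286.3,4],92)"
```

```text
t: 53.83
eef_pos: [628.3, 286.4, 74.6]
eef_rot: [-0.0, 0.694, 0.72, -0.001]
contact_force: [1.2, -0.6, 0.1]
gripper_width: 50.1
grasp_force: 0.0
pin_grip [320.8 210.3] 0.83 [629.3 285.9  10. ] [629.22065536 288.65194949  19.38768014]
pin_neck [317.8 228.3] 0.94 [627.4 268.8   6. ] [627.36418819 273.65701623  19.79155397]
grip 1257 ((628.8640747070312, 286.4434509277344), (23.81235122680664, 35.68510437011719), 3.140178918838501) [628.80673533 287.30613839  19.42387809]
shank 841 ((632.9509887695312, 257.0187683105469), (23.28512954711914, 96.05040740966797), 5.734354019165039) [630.31865268 242.88190554  10.61748735]
tcp [629.  286.9  76. ] phi 92.1 j6 0.34 roll 0.002 rad (0.1 deg) dx -0.6 dy -0.2 dz 72.0 t 54.2
```

```bash
python3 -m inch '[{"claw":0.05,"dx":0,"dy":0,"dz":0.02,"roll":-0.015},{"claw":0.05,"dx":0,"dy":0,"dz":0.02,"roll":0},{"claw":0.05,"dx":0,"dy":0,"dz":0.015,"roll":0},{"claw":0.05,"dx":0,"dy":0,"dz":0.01,"roll":0},{"claw":0.05,"dx":0,"dy":0,"dz":0.006,"roll":0},{"claw":0.05,"dx":0,"dy":0,"dz":0,"roll":0},{"claw":0.05,"dx":0,"dy":0,"dz":0,"roll":0}]' 35
python3 -m inch '[{"claw":0,"dx":0,"dy":0,"dz":0,"roll":0},{"claw":0,"dx":0,"dy":0,"dz":0,"roll":0},{"claw":0,"dx":0,"dy":0,"dz":0,"roll":0},{"claw":0,"dx":0,"dy":0,"dz":0,"roll":0},{"claw":0,"dx":0,"dy":0,"dz":0,"roll":0},{"claw":0,"dx":0,"dy":0,"dz":0,"roll":0},{"claw":0,"dx":0,"dy":0,"dz":0,"roll":0}]' 35
```

```text
t: 54.77
eef_pos: [628.9, 287.0, 4.4]
eef_rot: [0.0, 0.689, 0.725, 0.0]
contact_force: [0.4, -0.2, -0.5]
gripper_width: 50.0
grasp_force: 0.0
t: 55.35
eef_pos: [628.7, 286.9, 4.2]
eef_rot: [0.0, 0.688, 0.725, 0.0]
contact_force: [-1.4, -0.3, 4.1]
gripper_width: 23.9
grasp_force: 35.0
```

```bash
python3 -m inch '[{"claw":0,"dx":0,"dy":0,"dz":-0.01,"roll":0},{"claw":0,"dx":0,"dy":0,"dz":-0.025,"roll":0},{"claw":0,"dx":0,"dy":0,"dz":-0.025,"roll":0},{"claw":0,"dx":0,"dy":0,"dz":-0.025,"roll":0},{"claw":0,"dx":0,"dy":0,"dz":-0.025,"roll":0},{"claw":0,"dx":0,"dy":0,"dz":0,"roll":0.053},{"claw":0,"dx":0,"dy":0,"dz":0,"roll":0.053},{"claw":0,"dx":0,"dy":0,"dz":0,"roll":0},{"claw":0,"dx":0,"dy":0,"dz":0,"roll":0}]'
python3 -c "
from h import *
goto([605.4,213.8,116.2],86.9)
c,im,d=snap('wrist','w13.png')
v,u=np.mgrid[0:400:1,0:640:1]
P=np.array([depthpt(c,d,(a,b),0) if d[b,a]>0 else [0,0,-999] for a,b in zip(u.ravel(),v.ravel())])
s=sensors.observe()
q=P-s['eef_pos']
m=(abs(q[:,2]-16)<5)&(np.hypot(q[:,0],q[:,1])<40)
print(m.sum(),cv2.minAreaRect(P[m][:,:2].astype(np.float32)),q[m][:,2].mean())"
```

```text
t: 56.1
eef_pos: [628.4, 286.8, 114.0]
eef_rot: [-0.0, 0.725, 0.688, -0.0]
contact_force: [0.1, 0.3, -1.1]
gripper_width: 23.8
grasp_force: 35.0
tcp [628.4 286.8 114. ] phi 87.0 j6 0.43 roll 0.002 rad (0.1 deg) dx -74.1 dy -19.1 dz -2.2 t 56.1
2704 ((628.6354370117188, 286.5637512207031), (35.88115692138672, 47.28593063354492), 86.98881530761719) 15.415371852240728
```

```bash
python3 -m inch '[{"claw":0,"dx":-0.02,"dy":-0.006,"dz":-0.001,"roll":0},{"claw":0,"dx":-0.02,"dy":-0.006,"dz":-0.001,"roll":0},{"claw":0,"dx":-0.02,"dy":-0.006,"dz":0,"roll":0},{"claw":0,"dx":-0.014,"dy":-0.001,"dz":0,"roll":0},{"claw":0,"dx":0,"dy":0,"dz":0,"roll":0},{"claw":0,"dx":0,"dy":0,"dz":0,"roll":0},{"claw":0,"dx":0,"dy":0,"dz":0,"roll":0}]'
python3 -c "
from h import *
goto([605.4,213.8,116.2],86.9)
for n in('top','side'):
    c,im,d=snap(n,n+'1.png')
    for t in('pin_tip','eye_outer','pin_grip'):
        r=place_of(t,n)[:1]
        for q in r: print(n,t,np.round(q['centre'],1),round(q['confidence'],2),atz(c,q['centre'],118).round(1))
    print(proj(c,[601,120,118]),proj(c,[599.2,99.9,118]))
    p=proj(c,[600,110,118]).astype(int); b=im[p[1]-30:p[1]+30,p[0]-40:p[0]+40,::-1]
    cv2.imwrite(n and 'pics/c_%s.png'%n,cv2.resize(b,(400,300),interpolation=cv2.INTER_CUBIC))
cv2.imwrite('pics/c.png',np.hstack([cv2.imread('pics/c_top.png'),cv2.imread('pics/c_side.png')]))
"
```

```text
t: 56.73
eef_pos: [605.9, 214.6, 115.8]
eef_rot: [-0.0, 0.726, 0.688, 0.0]
contact_force: [-0.4, -0.5, -0.2]
gripper_width: 23.5
grasp_force: 35.0
tcp [605.9 214.6 115.8] phi 86.9 j6 0.34 roll 0.001 rad (0.0 deg) dx -0.8 dy -0.4 dz -0.4 t 56.7
top pin_tip [287.9 174.6] 0.51 [604.6 121.3 118. ]
top eye_outer [298.1 175.2] 0.7 [603.5  91.3 118. ]
[288.29507728 175.79824332] [295.13090011 176.55457838]
side pin_tip [309.5 179.3] 0.49 [595.7 119.3 118. ]
side pin_grip [282.9 172.4] 0.39 [614.2 223.8 118. ]
[309.76601527 178.47811171] [315.17193602 179.57283681]
```

View pics/c.png

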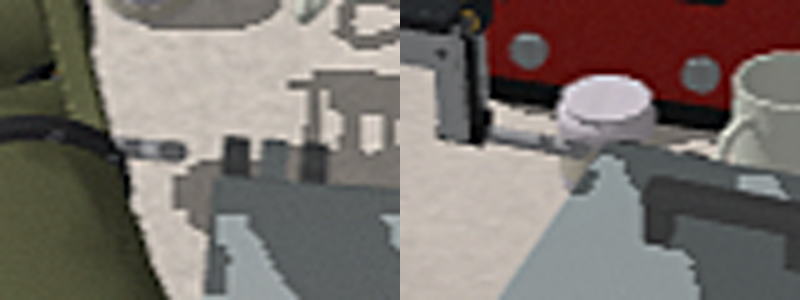

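The top crop shows the shank about on line with the three aligned eyes (left panel: shank row ~151, eyes ~157, with the 3° heading closing the gap). The lid eye sits between the box eyes. I advance gently.

```bash
python3 -m inch '[{"claw":0,"dx":-0.006,"dy":-0.0005,"dz":0,"roll":0},{"claw":0,"dx":-0.006,"dy":0,"dz":0,"roll":0},{"claw":0,"dx":-0.005,"dy":0,"dz":0,"roll":0},{"claw":0,"dx":-0.004,"dy":0,"dz":0,"roll":0},{"claw":0,"dx":-0.003,"dy":0,"dz":0,"roll":0},{"claw":0,"dx":0,"dy":0,"dz":0,"roll":0}]'
python3 -m inch '[{"claw":0,"dx":-0.003,"dy":0,"dz":0,"roll":0},{"claw":0,"dx":-0.003,"dy":0,"dz":0,"roll":0},{"claw":0,"dx":0,"dy":0,"dz":0,"roll":0}]'
python3 -m inch '[{"claw":0,"dx":-0.003,"dy":0,"dz":0,"roll":0},{"claw":0,"dx":0,"dy":0,"dz":0,"roll":0}]'
python3 -c "
from h import *
goto([599.2+.054*18,99.9+18,116.2],86.9)"
```

```text
t: 57.63
eef_pos: [603.9, 189.3, 115.9]
eef_rot: [0.0, 0.726, 0.687, 0.0]
contact_force: [-0.9, 0.2, -1.0]
gripper_width: 23.8
grasp_force: 35.0
t: 57.88
eef_pos: [603.5, 183.6, 115.8]
eef_rot: [0.0, 0.726, 0.688, -0.0]
contact_force: [0.5, -0.3, -0.1]
gripper_width: 23.4
grasp_force: 35.0
t: 58.05
eef_pos: [603.3, 180.7, 115.8]
eef_rot: [0.0, 0.726, 0.688, -0.0]
contact_force: [0.6, 0.6, -1.2]
gripper_width: 24.0
grasp_force: 35.0
tcp [603.3 180.7 115.8] phi 86.9 j6 0.29 roll -0.000 rad (-0.0 deg) dx -62.9 dy 0.3 dz -0.4 t 58.0
```

```bash
python3 -m inch '[{"claw":0,"dx":-0.003,"dy":0,"dz":0,"roll":0},{"claw":0,"dx":-0.003,"dy":0,"dz":0,"roll":0},{"claw":0,"dx":-0.003,"dy":0,"dz":0,"roll":0},{"claw":0,"dx":0,"dy":0,"dz":0,"roll":0}]'
python3 -m inch '[{"claw":0,"dx":-0.003,"dy":0,"dz":0,"roll":0},{"claw":0,"dx":-0.003,"dy":0,"dz":0,"roll":0},{"claw":0,"dx":0,"dy":0,"dz":0,"roll":0}]'
python3 -m inch '[{"claw":0,"dx":-0.003,"dy":0,"dz":0,"roll":0},{"claw":0,"dx":-0.003,"dy":0,"dz":0,"roll":0},{"claw":0,"dx":0,"dy":0,"dz":0,"roll":0}]'
```

```text
t: 58.38
eef_pos: [602.9, 171.4, 115.8]
eef_rot: [0.0, 0.726, 0.688, -0.0]
contact_force: [0.8, -0.3, -1.3]
gripper_width: 23.6
grasp_force: 35.0
t: 58.63
eef_pos: [602.5, 165.5, 115.8]
eef_rot: [0.0, 0.726, 0.688, -0.0]
contact_force: [0.2, -0.1, -0.5]
gripper_width: 23.9
grasp_force: 35.0
t: 58.88
eef_pos: [602.2, 159.6, 115.9]
eef_rot: [0.0, 0.726, 0.688, -0.0]
contact_force: [0.2, 0.4, 0.0]
gripper_width: 23.6
grasp_force: 35.0
```

```bash
python3 -m inch '[{"claw":0,"dx":-0.004,"dy":0,"dz":0,"roll":0},{"claw":0,"dx":-0.004,"dy":0,"dz":0,"roll":0},{"claw":0,"dx":-0.003,"dy":0,"dz":0,"roll":0},{"claw":0,"dx":0,"dy":0,"dz":0,"roll":0}]'
python3 -m inch '[{"claw":0,"dx":-0.003,"dy":0,"dz":0,"roll":0},{"claw":0,"dx":-0.003,"dy":0,"dz":0,"roll":0},{"claw":0,"dx":0,"dy":0,"dz":0,"roll":0}]'
python3 -m inch '[{"claw":0,"dx":-0.004,"dy":0,"dz":0,"roll":0},{"claw":0,"dx":-0.004,"dy":0,"dz":0,"roll":0},{"claw":0,"dx":-0.004,"dy":0,"dz":0,"roll":0},{"claw":0,"dx":-0.004,"dy":0,"dz":0,"roll":0},{"claw":0,"dx":0,"dy":0,"dz":0,"roll":0}]'
python3 -c "
from h import *
goto([599.2+.054*18,99.9+18,116.2],86.9)"
```

```text
t: 59.22
eef_pos: [601.6, 148.4, 115.9]
eef_rot: [0.0, 0.726, 0.688, -0.0]
contact_force: [0.6, -1.2, -0.3]
gripper_width: 23.5
grasp_force: 35.0
t: 59.47
eef_pos: [601.3, 142.6, 115.8]
eef_rot: [0.0, 0.726, 0.688, -0.0]
contact_force: [0.4, 0.1, -0.9]
gripper_width: 23.6
grasp_force: 35.0
t: 59.88
eef_pos: [600.4, 126.3, 115.9]
eef_rot: [0.0, 0.726, 0.688, -0.0]
contact_force: [-0.6, -0.5, -0.7]
gripper_width: 23.8
grasp_force: 35.0
tcp [600.4 126.3 115.9] phi 86.9 j6 0.20 roll -0.001 rad (-0.0 deg) dx -8.4 dy 0.2 dz -0.3 t 59.9
```

```bash
python3 -m inch '[{"claw":0,"dx":-0.003,"dy":0,"dz":0,"roll":0},{"claw":0,"dx":-0.003,"dy":0,"dz":0,"roll":0},{"claw":0,"dx":0,"dy":0,"dz":0,"roll":0}]'
python3 -m inch '[{"claw":0,"dx":-0.0015,"dy":0,"dz":0,"roll":0},{"claw":0,"dx":0,"dy":0,"dz":0,"roll":0}]'
python3 -m inch '[{"claw":0,"dx":-0.001,"dy":0,"dz":0,"roll":0},{"claw":0,"dx":0,"dy":0,"dz":0,"roll":0}]'
python3 -m inch '[{"claw":0,"dx":-0.001,"dy":0,"dz":0,"roll":0},{"claw":0,"dx":0,"dy":0,"dz":0,"roll":0}]'
```

```text
t: 60.13
eef_pos: [600.1, 120.7, 115.8]
eef_rot: [0.0, 0.726, 0.688, -0.0]
contact_force: [-0.0, -0.2, -0.3]
gripper_width: 23.6
grasp_force: 35.0
t: 60.3
eef_pos: [600.0, 119.5, 115.8]
eef_rot: [0.0, 0.726, 0.688, 0.0]
contact_force: [0.0, 0.1, -1.0]
gripper_width: 23.4
grasp_force: 35.0
t: 60.47
eef_pos: [600.0, 118.8, 115.9]
eef_rot: [-0.0, 0.726, 0.688, 0.0]
contact_force: [0.7, 1.7, -0.7]
gripper_width: 23.5
grasp_force: 35.0
t: 60.63
eef_pos: [599.9, 118.7, 115.9]
eef_rot: [-0.001, 0.726, 0.688, 0.001]
contact_force: [1.1, 6.9, -0.8]
gripper_width: 23.9
grasp_force: 35.0
```

```bash
python3 -m inch '[{"claw":0,"dx":-0.001,"dy":0,"dz":0.001,"roll":0},{"claw":0,"dx":0,"dy":0,"dz":0.0005,"roll":0},{"claw":0,"dx":0,"dy":0,"dz":0,"roll":0}]'
python3 -m inch '[{"claw":0.045,"dx":0,"dy":0,"dz":0,"roll":0},{"claw":0.045,"dx":0,"dy":0,"dz":0,"roll":0},{"claw":0.045,"dx":0,"dy":0,"dz":0,"roll":0},{"claw":0.045,"dx":0,"dy":0,"dz":0,"roll":0},{"claw":0.045,"dx":0,"dy":0,"dz":-0.01,"roll":0},{"claw":0.045,"dx":0,"dy":0,"dz":-0.02,"roll":0},{"claw":0.045,"dx":0,"dy":0,"dz":-0.03,"roll":0},{"claw":0.045,"dx":0,"dy":0,"dz":-0.03,"roll":0},{"claw":0.045,"dx":-0.02,"dy":0,"dz":-0.03,"roll":0},{"claw":0.045,"dx":-0.03,"dy":0,"dz":-0.03,"roll":0},{"claw":0.045,"dx":-0.03,"dy":0,"dz":-0.03,"roll":0},{"claw":0.045,"dx":-0.03,"dy":-0.02,"dz":-0.02,"roll":0},{"claw":0.045,"dx":-0.03,"dy":-0.02,"dz":0,"roll":0},{"claw":0.045,"dx":0,"dy":-0.02,"dz":0,"roll":0},{"claw":0.045,"dx":0,"dy":0,"dz":0,"roll":0},{"claw":0.045,"dx":0,"dy":0,"dz":0,"roll":0}]'
python3 pin.py w14.png 600 80
python3 - <<'E'
from h import *
P=np.load('P.npy');th=np.radians(-3.1);co,si=np.cos(th),np.sin(th)
q=np.c_[(P[:,:2]-[474.92,-13.49])@np.array([[co,-si],[si,co]]),P[:,2]]
m=(q[:,0]>104)&(q[:,0]<132)&(q[:,2]>105)&(q[:,1]>40)&(q[:,1]<170)
h,_=np.histogram(q[m][:,1],np.arange(40,172,4))
for a,k in zip(np.arange(40,172,4),h):
    mm=m&(q[:,1]>=a)&(q[:,1]<a+4); 
    if k: print(a,k,'zmax %.1f xmean %.1f'%(np.percentile(q[mm][:,2],95),q[mm][:,0].mean()))
m=(abs(q[:,0])<95)&(abs(q[:,1])<115)&(q[:,2]>130)&(q[:,2]<150);A=np.c_[q[m][:,:2],np.ones(m.sum())];print('lid plane',np.linalg.lstsq(A,q[m][:,2],rcond=None)[0])
b=np.load('im.npy')
E
```

```text
t: 60.88
eef_pos: [600.1, 118.6, 115.1]
eef_rot: [-0.001, 0.726, 0.688, 0.002]
contact_force: [-0.5, 11.8, 4.1]
gripper_width: 23.7
grasp_force: 35.0
t: 62.22
eef_pos: [532.2, -19.1, 314.6]
eef_rot: [0.001, 0.726, 0.687, 0.001]
contact_force: [0.6, -0.3, 0.1]
gripper_width: 44.8
grasp_force: 0.0
pin_grip [373.6  58.3] 0.81 [620.2 136.6  10. ] [599.53663057 115.57106818 128.68332207]
pin_neck [370.1 139.9] 0.48 [613.8  19.4   6. ] [594.98172159  27.04957847 123.91228237]
pin_tip [369.5 139.5] 0.59 [612.9  20.1   6. ] [594.29858085  27.54728629 123.79685762]
eye_outer [371.   76.5] 0.78 [598.1  98.2 118. ] [596.22826476  96.78599849 129.56941518]
lid_eye [372.3 104.9] 0.81 [599.2  66.9 118. ] [597.17983163  66.39422216 129.7908575 ]
eye_inner [373.6 128.2] 0.82 [600.3  40.2 118. ] [598.53505424  40.46762557 128.39937361]
44 13 zmax 124.6 xmean 117.4
48 38 zmax 126.5 xmean 117.9
52 30 zmax 126.3 xmean 117.8
56 61 zmax 129.9 xmean 116.4
60 63 zmax 129.8 xmean 115.5
64 87 zmax 130.3 xmean 115.8
68 71 zmax 130.5 xmean 116.1
72 60 zmax 129.3 xmean 116.0
76 43 zmax 124.9 xmean 117.8
80 53 zmax 130.1 xmean 116.5
84 85 zmax 130.8 xmean 116.1
88 82 zmax 131.2 xmean 116.0
92 69 zmax 131.2 xmean 116.1
96 60 zmax 130.6 xmean 116.2
100 32 zmax 123.2 xmean 117.3
104 106 zmax 130.1 xmean 115.7
108 75 zmax 130.4 xmean 115.5
112 85 zmax 130.3 xmean 115.5
116 85 zmax 130.3 xmean 116.0
120 90 zmax 129.7 xmean 117.5
124 92 zmax 130.2 xmean 117.2
128 92 zmax 130.1 xmean 117.5
132 93 zmax 129.9 xmean 117.7
136 81 zmax 129.6 xmean 117.2
140 93 zmax 129.7 xmean 117.6
144 94 zmax 129.2 xmean 117.1
148 96 zmax 128.9 xmean 117.2
152 89 zmax 128.6 xmean 117.7
156 20 zmax 127.5 xmean 118.0
lid plane [2.02501947e-04 1.20022415e-03 1.42724471e+02]
```

View pics/w14.png

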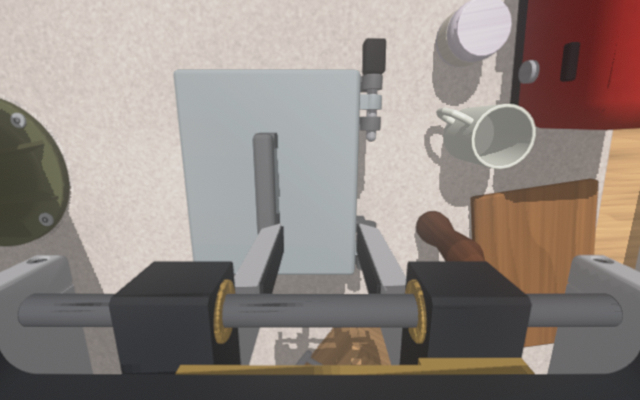

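The pin's grip is tight on the first eye at (372,72), with its nose showing past the inner eye at (371,137). Depth gives the grip spanning y 120–156 and the nose at 44, and the lid is level at 142.7. A quick check on drawer and bystanders, then I hand in.

```bash
python3 look.py | grep -E "handle|mug|mill|tin|bowl|tumbler|bottle"; python3 - <<'E'
from h import *
a=cv2.imread('pics/top0c.png'); c,im,d=snap('top'); b=cv2.resize(im[100:330,110:560,::-1],(800,409),interpolation=cv2.INTER_CUBIC)
cv2.imwrite('pics/fin.png',b)
E
```

```text
unit_drawer0_handle side [444. 234.] 0.78 [ 454. -355.   85.]
unit_drawer0_handle top [155. 189.] 0.72 [557. 521.  95.]
mug side [350. 186.] 0.84 [553. -33. 143.]
mug top [324. 134.] 0.56 [569.  25. 606.]
pepper_mill side [494. 208.] 0.65 [ 537. -495.  153.]
pepper_mill top [295. 175.] 0.71 [601.  99. 128.]
food_tin side [171. 209.] 0.66 [434. 591.  12.]
food_tin top [281. 137.] 0.64 [734. 148.  71.]
bowl side [312. 185.] 0.71 [525.  86. 143.]
bowl top [194. 152.] 0.6 [699. 435.   7.]
tumbler top [155. 187.] 0.94 [582. 553.   5.]
tea_tin side [496. 209.] 0.69 [ 535. -499.  153.]
tea_tin top [501. 183.] 0.88 [ 576. -477.  202.]
oil_bottle side [174. 208.] 0.6 [443. 587.  12.]
oil_bottle top [134. 224.] 0.85 [451. 578.  94.]
```

View pics/fin.png

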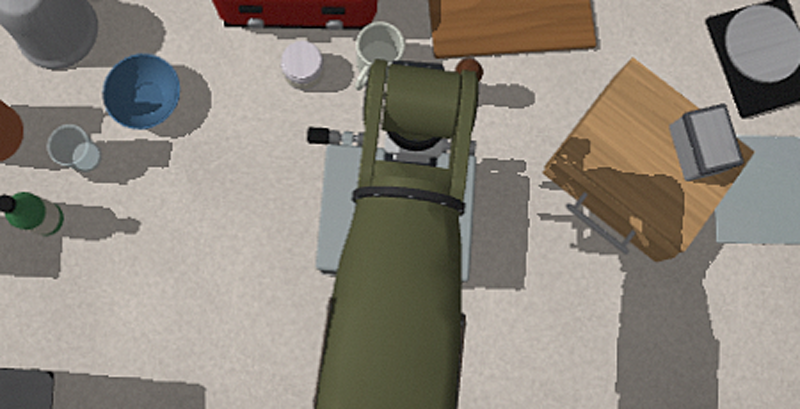

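The handle is in the same place as at the start, (568,207)–(630,250), so the drawer is shut. The bystanders stand where they were, and the pin is in the hinge.

```bash
python3 -c "
from bench import bot
print(bot.job_done())"
```

```text
the job is handed in; nothing more can be done
None
```

I handed the job in at about 62 s of the 210 s: all four jars are upright in the cool box, the lid is seated and level, the pin is through all three eyes with its grip against the first, and the drawer is shut; the bystanders look unmoved in the last top picture, and the hand-in gave no verdict.

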